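# Put the mixed-up liquid bottles back in their own saucers

## Robot

A 7-joint arm with a two-finger parallel gripper is mounted at the origin on a cart in front of the work surface, level with it; the furniture and walls round the work are solid. World frame = base frame: x ahead of the robot, y to its left, z up, the work surface at z = 0. Lengths are in m, angles in rad, forces in N, time in s.
With the tool pointing down it reaches from about 0.4 to 0.85 m from the base axis. Payload 10.4 kg.
Tool frame: the origin (TCP) lies at the centre of the arm's flange, where the gripper is bolted on; the fingertips stand 173 mm ahead of it and the grasp point (between the pads) lies 155 mm ahead of it (manip.nose_length is the distance from the TCP to the fingertips, in m); z points along the fingers, x is the direction in which the jaws open and shut, and the axes are right-handed (so a half turn about z gives the same grasp; the last joint's range is limited). The gripper opens to 85 mm and grips with 20 to 120 N. Pads are 22 mm wide; open, the fingers measure 114 mm over their backs; the gripper's body (76 mm by 85 mm) begins 54 mm behind the grasp point. The pads swing forward as they close: fully open they stand 13 mm farther back than shut.
Start: joints at [1.281, 0.332, -0.065, 1.46, 0.022, 1.35, -0.088], TCP at [0.165, -0.603, 0.405] pointing down, gripper open.
Joint ranges: [-2.6, 2.6], [-0.5, 2.12], [-1.47, 1.34], [0.16, 2.42], [-1.27, 4.41], [0.06, 2.06], [-2.6, 2.6]. Speed limits (rad/s): [2.22, 2.22, 2.79, 2.79, 3.14, 3.14, 3.14].

## Interface

Orientations are given as a unit quaternion [x, y, z, w].
In Python, from workcell import status, cams, order, manip gives the robot as it stands.
- The arm moves only by the tool servo_tool, never from a script. Its argument "motion" is a list that holds one entry, the list of rows, each a list of 6 numbers: the shift along the tool's x, y, z in units of 50 mm (1.0 is 50 mm), then the turn, a rotation vector about the tool's x, y, z in units of 5 degrees (1.0 is 5 degrees). In form: [[[x, y, z, ax, ay, az], ...]]. A call has 1 to 12 rows; each row shifts and turns the pose as measured when the row begins, along the tool's axes as they then stand; what a row does not reach is not made up. A row lasts 1/10 s, in which the tool goes at most 50 mm and 8.59 degrees, less where a joint would pass 70% of its speed; a pose out of reach is approached as far as the arm can. A call is refused whole if a number of a shift passes 1 or a number of a turn 1, either way. A call with a gripper value outside its range is refused whole. "jaw" is the closure in counts, from 0 (fully open) to 255 (shut), set as the call begins (left out, the last holds). The fingers move at their own pace and stop on an object; "force" is the grip in N (left out, the last holds). Time passes only in rows, so rows that do not move let the fingers close. It gives the time, the measured TCP pose, the force and the opening at its end, in the units of the state.
- status.get_obs(): the state, without advancing time (a new reading comes with each control period).
- cams.camera(name): name is "scene" or "top" or "wrist"; returns a dict with "color" (384x512x3 uint8, red, green, blue), "vertical_fov" (degrees; the focal length in pixels is half the picture's height over the tangent of half this angle, whatever the lens; pixels are square), "cx", "cy" (the principal point, pixels), "extrinsics" (4x4, takes a point from camera to world coordinates). Camera axes: x right, y down, z forward; pixel columns grow to the right and rows downward; lengths in m; the calibration is good to about 2 mm. The wrist camera is an equidistant fisheye: a pixel r from the principal point sees the ray r / f radians off the axis. A picture is of the moment at which its call begins. There is no depth.
- order.hand_in(): hands the job in, once; it reports no verdict.
The state is a dict: "clock": time; "joint_pos": joint angles; "joint_velocities": joint speeds; "tau": joint torques, N m; "position": TCP position; "ee_rot": TCP orientation; "ft_force": force on the tool from outside, world axes, zero at the start; "torque": the same for the moment, N m; "grip_width": opening from 0.0 (shut) to 1.0 (fully open).
Only numpy, scipy, OpenCV 4.12 (cv2) and the standard library are available. Lean on these libraries where they do the work, as an engineer would, in place of code of your own. Each camera call takes 0.05 s, during which the arm holds its last target.

## Task

The four liquid bottles that stand in the coloured drip saucers are all in the wrong ones: move each bottle to the saucer of the same colour as its cap, so that it stands upright on the saucer's floor, inside the rim. The yellow saucer is spare and may be used to park a bottle on the way; in the end no bottle stays there. Do not tip any bottle over, and leave the little tooth die with the crown standing where it is.

Things in the scene. Friction and masses are not known exactly. Their poses are not given: they have to be found in the camera images.
- bottle_blue_mid (a point): Loose white liquid bottle with a blue screw cap: round body 38 mm across from the foot up to 69 mm, narrower cap above, 86 mm tall in all, about 0.12 kg. The point is on the bottle's axis, half-way up (43 mm above its underside); z runs up the axis to the cap.
- bottle_green_mid (a point): Loose white liquid bottle with a green screw cap: round body 40 mm across from the foot up to 72 mm, narrower cap above, 90 mm tall in all, about 0.12 kg. The point is on the bottle's axis, half-way up (45 mm above its underside); z runs up the axis to the cap.
- bottle_black_mid (a point): Loose amber liquid bottle with a black screw cap: round body 42 mm across from the foot up to 78 mm, narrower cap above, 98 mm tall in all, about 0.12 kg. The point is on the bottle's axis, half-way up (49 mm above its underside); z runs up the axis to the cap.
- bottle_white_mid (a point): Loose amber liquid bottle with a white screw cap: round body 36 mm across from the foot up to 74 mm, narrower cap above, 92 mm tall in all, about 0.12 kg. The point is on the bottle's axis, half-way up (46 mm above its underside); z runs up the axis to the cap.
- saucer_blue_floor (a point): Round blue drip saucer fixed to the worktop, 72 mm across at the rim, 8 mm high; its flat floor is 4 mm above the worktop and about 60 mm across inside the sloping wall. The point is the centre of the upper face of the floor; z up. Home of the blue-capped bottle.
- saucer_green_floor (a point): Round green drip saucer fixed to the worktop, 72 mm across at the rim, 8 mm high; its flat floor is 4 mm above the worktop and about 60 mm across inside the sloping wall. The point is the centre of the upper face of the floor; z up. Home of the green-capped bottle.
- saucer_black_floor (a point): Round black drip saucer fixed to the worktop, 72 mm across at the rim, 8 mm high; its flat floor is 4 mm above the worktop and about 60 mm across inside the sloping wall. The point is the centre of the upper face of the floor; z up. Home of the black-capped bottle.
- saucer_white_floor (a point): Round white drip saucer fixed to the worktop, 72 mm across at the rim, 8 mm high; its flat floor is 4 mm above the worktop and about 60 mm across inside the sloping wall. The point is the centre of the upper face of the floor; z up. Home of the white-capped bottle.
- saucer_spare_floor (a point): Round yellow drip saucer fixed to the worktop, 72 mm across at the rim, 8 mm high; its flat floor is 4 mm above the worktop and about 60 mm across inside the sloping wall. The point is the centre of the upper face of the floor; z up. The spare one: it belongs to no bottle, is empty at the start and may be used for parking.
- crown_die_mid (a point): Small cream tooth die with a finished crown, 12 x 14 mm and 25 mm tall, loose, standing on the worktop behind the row of saucers; to be left alone. The point is its centre, half-way up; z up.
Mind the look-alikes: they are no part of the job. What is shaped like the part that bears bottle_green_mid but red is not meant.

How it is judged:
At the end, for the whole second after the job is handed in: Each of the four bottles stands upright (within 0.1 rad) on the floor of the saucer of its cap's colour (foot at most 4 mm above the floor), its axis within 13.5 mm of the saucer's centre, and is at rest and released (horizontal distance between bottle_blue_mid and saucer_blue_floor below 0.0135 m and angle between each of bottle_blue_mid, bottle_green_mid, bottle_black_mid, bottle_white_mid's own z axis and vertical below 0.1 rad and z of bottle_blue_mid in the frame of saucer_blue_floor below 0.047 m and linear speed of each of bottle_blue, bottle_green, bottle_black, bottle_white below 0.02 m/s and horizontal distance between bottle_green_mid and saucer_green_floor below 0.0135 m and z of bottle_green_mid in the frame of saucer_green_floor below 0.049 m and horizontal distance between bottle_black_mid and saucer_black_floor below 0.0135 m and z of bottle_black_mid in the frame of saucer_black_floor below 0.053 m and horizontal distance between bottle_white_mid and saucer_white_floor below 0.0135 m and z of bottle_white_mid in the frame of saucer_white_floor below 0.05 m); the robot touches nothing.
It fails at once if a bottle is tipped over (more than 0.6 rad) (angle between any of bottle_blue_mid, bottle_green_mid, bottle_black_mid, bottle_white_mid's own z axis and vertical above 0.6 rad).
It fails at once if the crown die is moved more than 15 mm or knocked over (distance of crown_die_mid from where it was at the start of the episode above 0.015 m or angle between crown_die_mid's own z axis and vertical above 0.6 rad).
It also fails if it takes over 112 s, if anything falls off the work surface, if the arm or the gripper's body presses on something with over 40 N, if the wrist force passes 120 N, or if a joint passes its speed limit or range.

## Working session

There is one attempt and no reset: what is moved stays moved. The work goes in short steps, Python scripts to look and compute and a tool call to move; the robot and the scene stay as the last step left them, time stands still between calls to the robot, and variables do not carry over. Pictures are saved under pics/ and viewed, and the job is handed in when it is done.

Besides the shell and the picture viewer there is one more tool, called after "Emit:" as name(argument=value, ...), one argument or row to a line, values as JSON. servo_tool: Moves the arm, as the interface text tells. Its arguments: {"type":"object","properties":{"motion":{"type":"array","items":{"type":"array","items":{"type":"array","items":{"type":"number"}}}},"jaw":{"type":"number"},"force":{"type":"number"}},"required":["motion"]}

```bash
mkdir -p pics; ls
cat > h.py <<'E'
import numpy as np, cv2
from scipy.spatial.transform import Rotation as R
from workcell import status, cams, order, manip
def snap(name,fn):
    c=cams.camera(name); cv2.imwrite('pics/'+fn,c['color'][:,:,::-1]); return c
def foc(c): return c['color'].shape[0]/2/np.tan(np.radians(c['vertical_fov'])/2)
def ray(c,u,v):
    f=foc(c); E=np.array(c['extrinsics']); d=np.array([(u-c['cx'])/f,(v-c['cy'])/f,1.]); return E[:3,3],E[:3,:3]@d
def onz(c,u,v,z):
    o,d=ray(c,u,v); return o+d*(z-o[2])/d[2]
def proj(c,p):
    E=np.array(c['extrinsics']); q=E[:3,:3].T@(np.array(p)-E[:3,3]); f=foc(c); return f*q[0]/q[2]+c['cx'],f*q[1]/q[2]+c['cy']
def st():
    o=status.get_obs(); print(o['clock'],np.round(o['position'],4),np.round(o['ee_rot'],4),np.round(o['joint_pos'],3),np.round(o['ft_force'],1),o['grip_width'])
    return o
E
python3 - <<'E'
from h import *
st()
for n in ('scene','top'):
    c=snap(n,n+'0.png'); print(n,foc(c),c['cx'],c['cy'],np.round(c['extrinsics'],3).tolist())
E
```

```text
pics
0.0 [ 0.1648 -0.6027  0.4039] [ 7.949e-01 -6.067e-01 -6.000e-04 -4.000e-04] [ 1.281  0.333 -0.065  1.461  0.022  1.35  -0.088] [-0.2  0.6 -0.2] 0.9980015961093373
scene 489.68565568047825 251.07443502265647 188.09994241536864 [[-0.836, -0.344, 0.427, -0.029], [-0.548, 0.507, -0.665, 0.909], [0.012, -0.79, -0.613, 0.837], [0.0, 0.0, 0.0, 1.0]]
top 374.5953989574099 261.240133099362 187.89055736708133 [[0.007, -0.993, 0.116, 0.396], [-1.0, -0.004, 0.019, 0.058], [-0.019, -0.116, -0.993, 0.988], [0.0, 0.0, 0.0, 1.0]]
```

View pics/scene0.png

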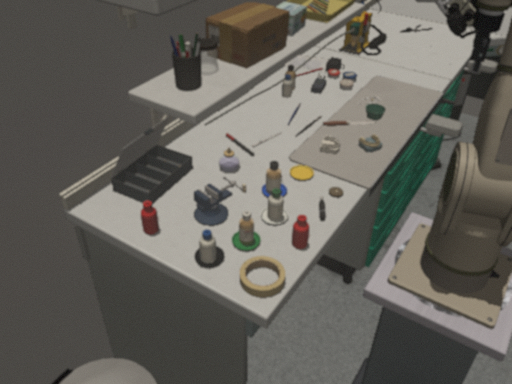

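View pics/top0.png

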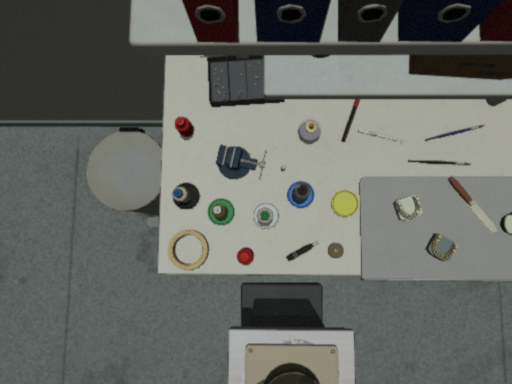

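Run:
```python
import cv2
a=cv2.imread('pics/top0.png')[110:280,155:365]; cv2.imwrite('pics/t0z.png',cv2.resize(a,None,fx=3.5,fy=3.5,interpolation=cv2.INTER_CUBIC))
a=cv2.imread('pics/scene0.png')[140:300,130:350]; cv2.imwrite('pics/s0z.png',cv2.resize(a,None,fx=3.5,fy=3.5,interpolation=cv2.INTER_CUBIC))
```

```text
(no output)
```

View pics/t0z.png

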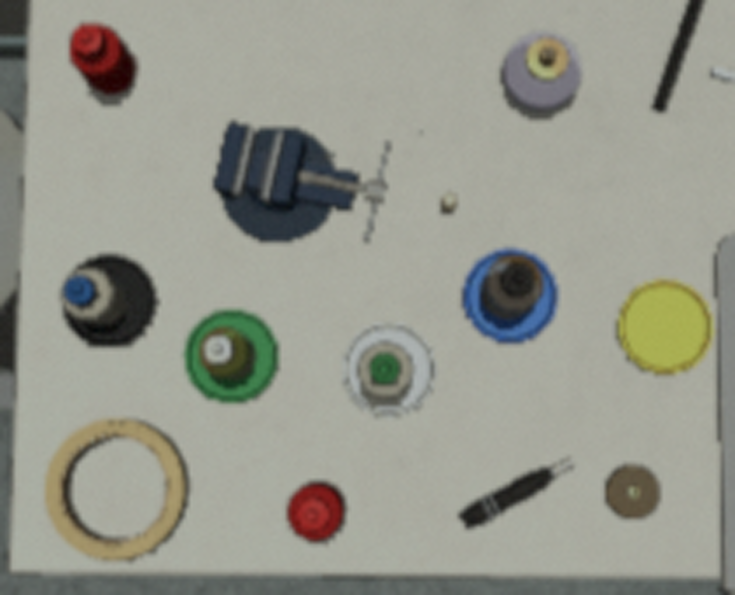

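View pics/s0z.png

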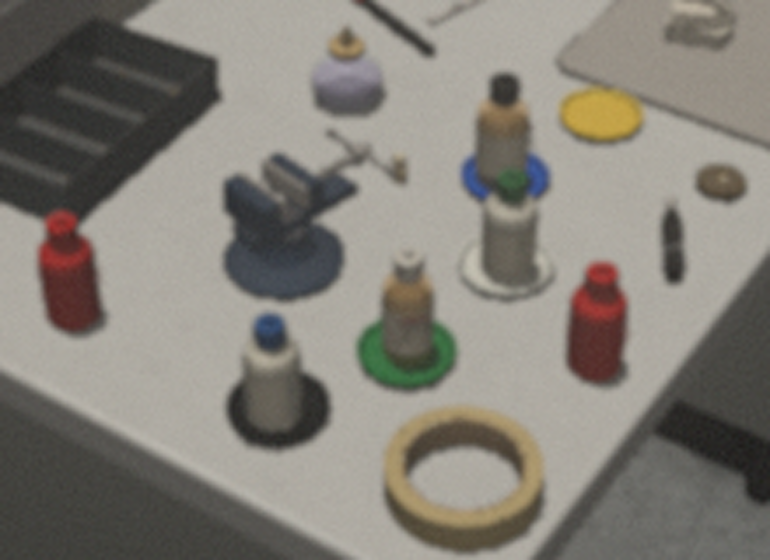

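```bash
cat > meas.py <<'E'
from h import *
c=cams.camera('top'); im=c['color'][:,:,::-1]; hsv=cv2.cvtColor(im,cv2.COLOR_BGR2HSV)
def circ(name,lo,hi,ctr,r=20,z=0.006):
    m=cv2.inRange(hsv,lo,hi); k=np.zeros_like(m); cv2.circle(k,ctr,r,255,-1); m&=k
    cs,_=cv2.findContours(m,cv2.RETR_EXTERNAL,cv2.CHAIN_APPROX_NONE)
    a=max(cs,key=cv2.contourArea); (u,v),rr=cv2.minEnclosingCircle(a); h=cv2.convexHull(a); M=cv2.moments(h)
    uu,vv=M['m10']/M['m00'],M['m01']/M['m00']
    print(name,'enc',round(u,1),round(v,1),'r',round(rr,1),'mom',round(uu,1),round(vv,1),'A',cv2.contourArea(h),'world',np.round(onz(c,u,v,z)[:2],4),np.round(onz(c,uu,vv,z)[:2],4))
circ('spare',(20,100,60),(35,255,255),(345,203))
circ('green',(45,90,30),(85,255,255),(221,211))
circ('blue',(100,110,40),(125,255,255),(300,194))
circ('black',(0,0,0),(180,255,62),(186,196))
circ('capG',(45,60,20),(90,255,255),(265,215),8,.09+.004)
circ('capB',(98,90,20),(125,255,255),(178,193),9,.09)
print('px size at z=0: ', np.linalg.norm(onz(c,300,200,0)-onz(c,301,200,0)))
for n,u,v,z in [('S white',155+389.5/3.5,110+370/3.5,.006),('S black',155+109/3.5,110+300/3.5,.006),('S blue',155+510/3.5,110+295.5/3.5,.006),
 ('capW',155+217/3.5,110+348/3.5,.096),('capK',155+517/3.5,110+275/3.5,.102),('capG',155+386/3.5,110+367/3.5,.094),('capB',155+80/3.5,110+289/3.5,.090),('die',155+448/3.5,110+203/3.5,.015)]:
    print(n,np.round(onz(c,u,v,z),4))
E
python3 meas.py
```

```text
spare enc 344.7 202.9 r 13.3 mom 344.5 203.0 A 528.5 world [ 0.4717 -0.1418] [ 0.4714 -0.1415]
green enc 220.6 211.5 r 12.9 mom 220.7 211.5 A 495.5 world [0.4475 0.1831] [0.4474 0.1829]
blue enc 300.2 194.1 r 12.9 mom 300.2 194.3 A 494.0 world [ 0.4944 -0.0258] [ 0.4938 -0.0258]
black enc 185.7 195.8 r 12.8 mom 186.5 196.0 A 455.0 world [0.4885 0.2764] [0.4878 0.2743]
capG enc 264.5 215.0 r 4.3 mom 264.5 215.0 A 48.0 world [0.4351 0.0669] [0.4351 0.0669]
capB enc 177.3 192.3 r 4.0 mom 177.4 192.5 A 41.5 world [0.4889 0.2784] [0.4885 0.2781]
px size at z=0:  0.0026366654483923496
S white [0.4371 0.0631 0.006 ]
S black [0.4887 0.2753 0.006 ]
S blue [ 0.4935 -0.0271  0.006 ]
capW [0.4476 0.1804 0.096 ]
capK [ 0.498  -0.0237  0.102 ]
capG [0.4354 0.065  0.094 ]
capB [0.4883 0.2771 0.09  ]
die [0.5622 0.0198 0.015 ]
```

Emit:
servo_tool(
  motion=[
    [[-0.2,-1,0,0,0,-0.92],[-0.2,-1,0,0,0,-0.92],[-0.2,-1,0,0,0,-0.92],[-0.2,-1,0,0,0,-0.92],[-0.2,-1,0,0,0,-0.92],[-0.2,-1,0,0,0,-0.92],[-0.2,-1,0,0,0,-0.92],[-0.2,-1,0,0,0,-0.92],[-0.2,-1,0,0,0,-0.92],[-0.2,-1,0,0,0,-0.92]],
  ],
  jaw=0,
  force=30,
)

```text
clock: 1.15
position: [0.4907, -0.2468, 0.3997]
ee_rot: [0.971, -0.24, -0.003, -0.0]
ft_force: [1.2, -0.3, -0.8]
grip_width: 0.999
```

Run:
```python
from h import *
c=cams.camera('scene')
for n,u,v,z in [('S white',130+506.5/3.5,140+270/3.5,.006),('S green',130+407/3.5,140+351/3.5,.006),('S blue',130+505/3.5,140+178/3.5,.006),('S spare',130+601/3.5,140+115/3.5,.006),('S black',130+278/3.5,140+407/3.5,.006),
 ('capW',130+407.5/3.5,140+257/3.5,.096),('capK',130+504/3.5,140+80/3.5,.102),('capG',130+512/3.5,140+178/3.5,.094),('capB',130+270/3.5,140+320/3.5,.090),('die',130+400/3.5,140+168/3.5,.013)]:
    print(n,np.round(onz(c,u-.36,v-.36,z),4))
o=st(); print(R.from_quat(o['ee_rot']).as_matrix().round(3))
```

```text
S white [0.4348 0.0735 0.006 ]
S green [0.448  0.1858 0.006 ]
S blue [ 0.4927 -0.02    0.006 ]
S spare [ 0.4706 -0.1371  0.006 ]
S black [0.4898 0.279  0.006 ]
capW [0.4457 0.1895 0.096 ]
capK [ 0.4949 -0.0147  0.102 ]
capG [0.4333 0.0755 0.094 ]
capB [0.4881 0.2841 0.09  ]
die [0.5632 0.0232 0.013 ]
1.2 [ 0.494  -0.2377  0.4001] [ 0.9725 -0.2327 -0.0027 -0.0023] [ 0.776  0.202 -0.466  1.651  0.089  1.317 -0.174] [2.8 7.9 1.8] 1.002803349255243
[[ 0.892 -0.453 -0.004]
 [-0.453 -0.892  0.006]
 [-0.006 -0.003 -1.   ]]
```

Emit:
servo_tool(
  motion=[
    [[-0.3,-0.8,0,0,0,-1],[-0.3,-0.8,0,0,0,-1],[-0.2,-0.8,0,0,0,-1],[-0.1,-0.8,0,0,0,-1],[0,-0.8,0,0,0,-1],[0,-0.4,0,0,0,-0.38],[0,0,0,0,0,0]],
  ],
)

```text
clock: 1.9
position: [0.5081, -0.0048, 0.4003]
ee_rot: [1.0, 0.011, -0.003, -0.003]
ft_force: [0.2, -1.2, 0.3]
grip_width: 1.0
```

Run:
```python
from h import *
c=snap('wrist','w0.png'); print(foc(c),c['cx'],c['cy'],np.round(c['extrinsics'],3).tolist())
o=st(); print(R.from_quat(o['ee_rot']).as_matrix().round(3))
```

```text
297.3186396354542 255.25756235186853 192.69687266223752 [[1.0, 0.024, 0.003, 0.505], [0.024, -0.947, -0.32, 0.078], [-0.005, 0.32, -0.947, 0.37], [0.0, 0.0, 0.0, 1.0]]
1.95 [ 0.5081 -0.0064  0.4002] [ 0.9999  0.0099 -0.0027 -0.0027] [ 0.558  0.133 -0.68   1.739  0.08   1.305 -0.119] [-0.4 -0.7 -0.2] 1.0001518450873337
[[ 1.     0.02  -0.006]
 [ 0.02  -1.     0.005]
 [-0.005 -0.006 -1.   ]]
```

View pics/w0.png

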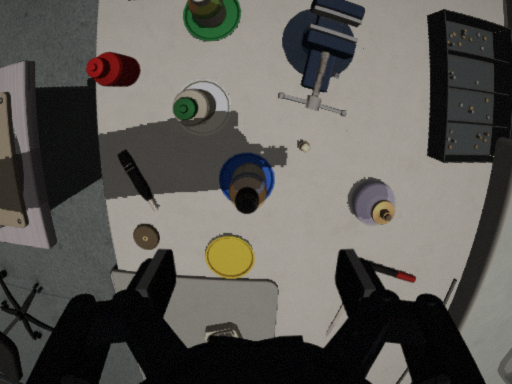

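```bash
cat >> h.py <<'E'
def wray(c,u,v):
    f=foc(c); E=np.array(c['extrinsics']); x,y=u-c['cx'],v-c['cy']; r=np.hypot(x,y); t=r/f
    s=np.sin(t)/r if r>1e-6 else 1/f
    return E[:3,3],E[:3,:3]@np.array([x*s,y*s,np.cos(t)])
def wonz(c,u,v,z):
    o,d=wray(c,u,v); return o+d*(z-o[2])/d[2]
def mcirc(c,lo,hi,ctr,r,z,name,wr=True):
    """mask, hull outline cast onto plane z, circle fit there (undistorts the shape)"""
    im=c['color'][:,:,::-1]; hsv=cv2.cvtColor(np.ascontiguousarray(im),cv2.COLOR_BGR2HSV)
    m=cv2.inRange(hsv,lo,hi); k=np.zeros_like(m); cv2.circle(k,ctr,r,255,-1); m&=k
    cs,_=cv2.findContours(m,cv2.RETR_EXTERNAL,cv2.CHAIN_APPROX_NONE)
    h=cv2.convexHull(max(cs,key=cv2.contourArea))[:,0]
    f=wonz if wr else onz
    P=np.array([f(c,u,v,z)[:2] for u,v in h]).astype(np.float32)*1000
    (a,b),rr=cv2.minEnclosingCircle(P); M=cv2.moments(P.reshape(-1,1,2)); 
    print(name,'enc',np.round([a,b],1),'r',round(rr,1),'mom',np.round([M['m10']/M['m00'],M['m01']/M['m00']],1),'mm, eqr',round(np.sqrt(abs(M['m00'])/np.pi),1), 'px',np.round(h.mean(0)))
E
python3 - <<'E'
from h import *
c=cams.camera('wrist'); im=cv2.imread('pics/w0.png')
hsv=cv2.cvtColor(im,cv2.COLOR_BGR2HSV)
for p in [(230,256),(226,180),(212,24),(225,100),(186,109),(247,200),(260,160),(215,125),(205,8),(305,147)]: print(p,hsv[p[1],p[0]])
mcirc(c,(20,100,60),(35,255,255),(230,256),32,.008,'spare')
mcirc(c,(100,130,25),(125,255,255),(247,180),32,.008,'blueS')
mcirc(c,(45,110,25),(90,255,255),(212,15),34,.008,'greenS')
mcirc(c,(45,80,15),(90,255,255),(186,109),18,.094,'capG')
mcirc(c,(0,0,0),(180,255,30),(247,200),15,.102,'capK')
E
```

```text
(230, 256) [ 25 173 170]
(226, 180) [111 212  54]
(212, 24) [15 52 39]
(225, 100) [120   2 170]
(186, 109) [ 65 157  39]
(247, 200) [150  64   8]
(260, 160) [109 205  76]
(215, 125) [15 33 78]
(205, 8) [ 30 145  51]
(305, 147) [ 30  28 172]
spare enc [ 472.6 -142.1] r 36.5 mom [ 471.9 -141.9] mm, eqr 35.4 px [228. 255.]
blueS enc [494.5 -26.7] r 34.9 mom [494.2 -23.7] mm, eqr 32.7 px [246. 171.]
greenS enc [448.3 181.3] r 34.7 mom [448.2 174.7] mm, eqr 30.4 px [212.  21.]
capG enc [438.4  66.4] r 11.2 mom [438.4  66.5] mm, eqr 10.6 px [185. 106.]
capK enc [498.5 -20. ] r 13.1 mom [497.7 -20. ] mm, eqr 11.8 px [245. 200.]
```

Emit:
servo_tool(
  motion=[
    [[-0.2,0.29,0,-0.06,0.07,0.23],[0,0,0.5,0,0,0],[0,0,1,0,0,0],[0,0,0.5,0,0,0],[0,0,0,0,0,0]],
  ],
)

```text
clock: 2.5
position: [0.4965, -0.0366, 0.2976]
ee_rot: [1.0, -0.014, 0.001, 0.003]
ft_force: [0.4, -0.5, 0.1]
grip_width: 1.002
```

```bash
cat > chk.py <<'E'
from h import *
o=st(); print(R.from_quat(o['ee_rot']).as_matrix().round(3))
E
python3 chk.py
```

```text
2.5 [ 0.4965 -0.0366  0.2976] [ 0.9999 -0.0136  0.0014  0.0028] [ 0.574  0.203 -0.648  1.895  0.144  1.086 -0.158] [ 0.4 -0.5  0.1] 1.0015138639928702
[[ 1.    -0.027  0.003]
 [-0.027 -1.    -0.006]
 [ 0.003  0.005 -1.   ]]
```

Emit:
servo_tool(
  motion=[
    [[0.03,-0.3,0,0.06,-0.03,-0.3],[0,0,0,0,0,0],[0,0,0,0,0,0]],
  ],
)

```text
clock: 2.8
position: [0.4989, -0.0241, 0.3004]
ee_rot: [1.0, -0.003, 0.001, 0.001]
ft_force: [0.2, 0.2, -0.2]
grip_width: 1.004
```

```bash
python3 chk.py
```

```text
2.8 [ 0.4989 -0.0241  0.3004] [ 1.0e+00 -2.8e-03  1.0e-03  6.0e-04] [ 0.56   0.205 -0.66   1.887  0.143  1.093 -0.16 ] [ 0.2  0.2 -0.2] 1.0035798725161869
[[ 1.    -0.006  0.002]
 [-0.006 -1.    -0.001]
 [ 0.002  0.001 -1.   ]]
```

Emit:
servo_tool(
  motion=[
    [[0,-0.06,0.4,0,0,-0.07],[0,0,0.5,0,0,0],[0,0,0.5,0,0,0],[0,0,0.36,0,0,0],[0,0,0,0,0,0],[0,0,0,0,0,0]],
  ],
)

```text
clock: 3.4
position: [0.5032, -0.0221, 0.2176]
ee_rot: [1.0, -0.001, 0.008, 0.002]
ft_force: [-1.1, 0.1, 1.2]
grip_width: 1.0
```

```bash
python3 chk.py
python3 - <<'E'
from h import *
snap('wrist','w1.png')
E
```

```text
3.4 [ 0.5032 -0.0221  0.2176] [ 1.0e+00 -6.0e-04  7.7e-03  2.2e-03] [ 0.513  0.328 -0.631  1.953  0.248  0.921 -0.242] [-1.1  0.1  1.2] 0.9998446546675104
[[ 1.    -0.001  0.015]
 [-0.001 -1.    -0.004]
 [ 0.015  0.004 -1.   ]]
```

View pics/w1.png

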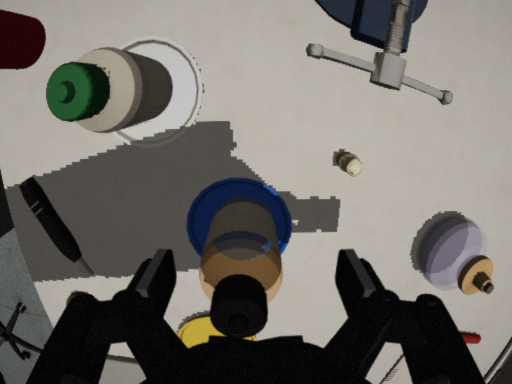

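Emit:
servo_tool(
  motion=[
    [[-0.1,0,0.1,0.04,-0.17,0],[0,0,0,0,0,0],[0,0,0,0,0,0]],
  ],
)

```text
clock: 3.75
position: [0.4988, -0.0223, 0.2151]
ee_rot: [1.0, -0.001, 0.002, 0.001]
ft_force: [0.4, -0.1, 0.6]
grip_width: 0.997
```

```bash
python3 chk.py
```

```text
3.75 [ 0.4988 -0.0223  0.2151] [ 1.0e+00 -9.0e-04  1.8e-03  9.0e-04] [ 0.517  0.327 -0.633  1.96   0.243  0.925 -0.239] [ 0.4 -0.1  0.6] 0.9974903236890919
[[ 1.    -0.002  0.004]
 [-0.002 -1.    -0.002]
 [ 0.004  0.002 -1.   ]]
```

Good. Close.

Emit:
servo_tool(
  motion=[
    [[0,0,0,0,0,0],[0,0,0,0,0,0],[0,0,0,0,0,0],[0,0,0,0,0,0],[0,0,0,0,0,0],[0,0,0,0,0,0],[0,0,0,0,0,0],[0,0,0,0,0,0]],
  ],
  jaw=255,
  force=30,
)

```text
clock: 4.55
position: [0.499, -0.0223, 0.2158]
ee_rot: [1.0, -0.001, 0.002, 0.001]
ft_force: [-1.1, -0.9, 1.1]
grip_width: 0.486
```

```bash
python3 chk.py
python3 - <<'E'
from h import *
snap('wrist','w2.png')
E
```

```text
4.55 [ 0.499  -0.0223  0.2158] [ 1.0e+00 -9.0e-04  2.2e-03  1.1e-03] [ 0.517  0.326 -0.633  1.96   0.243  0.926 -0.239] [-1.1 -0.9  1.1] 0.4855346413397659
[[ 1.    -0.002  0.004]
 [-0.002 -1.    -0.002]
 [ 0.004  0.002 -1.   ]]
```

View pics/w2.png

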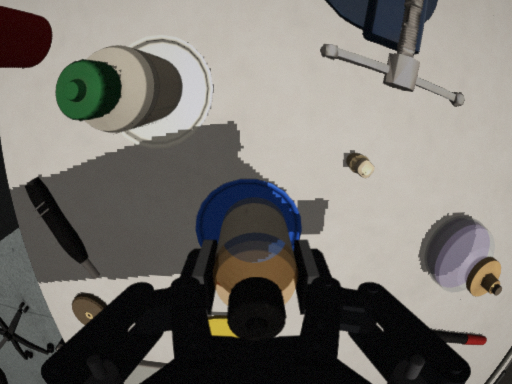

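Emit:
servo_tool(
  motion=[
    [[0,0,-0.3,0,0,0],[0,0,-0.6,0,0,0],[0,0.2,-0.2,0,0,0],[-0.1,0.5,0,0,0,0],[-0.2,0.6,0,0,0,0],[-0.1,0.5,0,0,0,0],[-0.1,0.3,0,0,0,0],[0,0,0,0,0,0],[0,0,0,0,0,0]],
  ],
  force=40,
)

```text
clock: 5.5
position: [0.4731, -0.1289, 0.2805]
ee_rot: [1.0, 0.001, 0.004, 0.001]
ft_force: [0.5, 0.3, -1.9]
grip_width: 0.483
```

```bash
python3 chk.py
python3 - <<'E'
from h import *
snap('wrist','w3.png')
E
```

```text
5.5 [ 0.4731 -0.1289  0.2805] [1.0e+00 1.1e-03 4.1e-03 8.0e-04] [ 0.721  0.198 -0.593  1.934  0.128  1.038  0.074] [ 0.5  0.3 -1.9] 0.48324697329257915
[[ 1.     0.002  0.008]
 [ 0.002 -1.    -0.002]
 [ 0.008  0.002 -1.   ]]
```

View pics/w3.png

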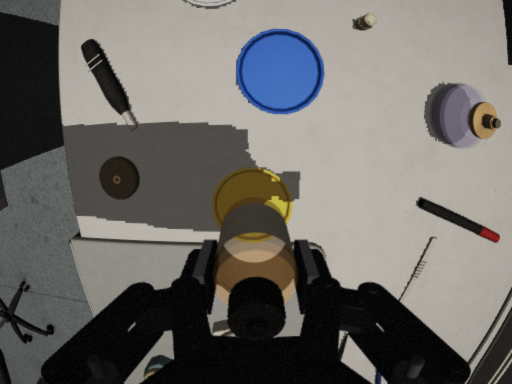

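Run:
```python
from h import *
c=cams.camera('wrist')
mcirc(c,(100,130,25),(125,255,255),(280,70),55,.008,'blueS')
c=cams.camera('top')
mcirc(c,(100,110,40),(125,255,255),(300,194),20,.008,'blueS top',False)
```

```text
blueS enc [494.2 -27. ] r 35.2 mom [494.2 -27.2] mm, eqr 34.8 px [279.  71.]
blueS top enc [494.2 -25.7] r 34.0 mom [494.  -25.7] mm, eqr 33.1 px [300. 195.]
```

Emit:
servo_tool(
  motion=[
    [[0,0.28,0,0.03,-0.09,0],[0,0,0.4,0,0,0],[0,0,0.5,0,0,0],[0,0,0,0,0,0],[0,0,0,0,0,0]],
  ],
)

```text
clock: 6.15
position: [0.4748, -0.1433, 0.2351]
ee_rot: [1.0, 0.004, -0.0, -0.001]
ft_force: [-0.1, 0.0, -1.0]
grip_width: 0.483
```

```bash
python3 chk.py
```

```text
6.15 [ 0.4748 -0.1433  0.2351] [ 1.0e+00  3.9e-03 -0.0e+00 -7.0e-04] [ 0.716  0.277 -0.57   1.956  0.18   0.959  0.067] [-0.1  0.  -1. ] 0.48334272343990303
[[ 1.     0.008 -0.   ]
 [ 0.008 -1.     0.001]
 [-0.    -0.001 -1.   ]]
```

Emit:
servo_tool(
  motion=[
    [[-0.05,0,0.2,0,0,0.05],[0,0,0.14,0,0,0],[0,0,0,0,0,0],[0,0,0,0,0,0]],
  ],
)

```text
clock: 6.55
position: [0.473, -0.1438, 0.219]
ee_rot: [1.0, 0.002, 0.001, -0.0]
ft_force: [-0.1, 0.1, -1.2]
grip_width: 0.483
```

```bash
python3 chk.py
```

```text
6.55 [ 0.473  -0.1438  0.219 ] [ 1.0e+00  1.6e-03  1.1e-03 -1.0e-04] [ 0.71   0.297 -0.564  1.972  0.197  0.923  0.05 ] [-0.1  0.1 -1.2] 0.48321802751501813
[[ 1.     0.003  0.002]
 [ 0.003 -1.     0.   ]
 [ 0.002 -0.    -1.   ]]
```

Lower the last 3 mm until contact, then open and rise.

Emit:
servo_tool(
  motion=[
    [[0,0,0.05,0,0,0],[0,0,0.03,0,0,0],[0,0,0,0,0,0]],
  ],
)

```text
clock: 6.85
position: [0.4734, -0.1438, 0.216]
ee_rot: [1.0, 0.002, 0.002, 0.0]
ft_force: [0.1, 0.1, -1.6]
grip_width: 0.489
```

Emit:
servo_tool(
  motion=[
    [[0,0,0,0,0,0],[0,0,0,0,0,0],[0,0,0,0,0,0],[0,0,0,0,0,0],[0,0,0,0,0,0],[0,0,0,0,0,0]],
  ],
  jaw=0,
)

```text
clock: 7.45
position: [0.4739, -0.1439, 0.2166]
ee_rot: [1.0, 0.002, 0.002, 0.001]
ft_force: [0.5, -0.7, 0.8]
grip_width: 1.003
```

Emit:
servo_tool(
  motion=[
    [[0,0,-0.3,0,0,0],[0,0,-0.7,0,0,0],[0,0,-1,0,0,0],[0,0,-0.5,0,0,0],[0,0,0,0,0,0]],
  ],
)

```text
clock: 7.95
position: [0.4729, -0.1428, 0.3496]
ee_rot: [1.0, 0.003, 0.002, -0.0]
ft_force: [-0.1, -0.0, -0.9]
grip_width: 0.999
```

```bash
python3 chk.py
python3 - <<'E'
from h import *
c=snap('wrist','w4.png')
E
```

```text
7.95 [ 0.4729 -0.1428  0.3496] [ 1.0e+00  2.6e-03  2.2e-03 -2.0e-04] [ 0.761  0.126 -0.594  1.848  0.075  1.185  0.148] [-0.1 -0.  -0.9] 0.9991776824737066
[[ 1.     0.005  0.004]
 [ 0.005 -1.     0.   ]
 [ 0.004 -0.    -1.   ]]
```

View pics/w4.png

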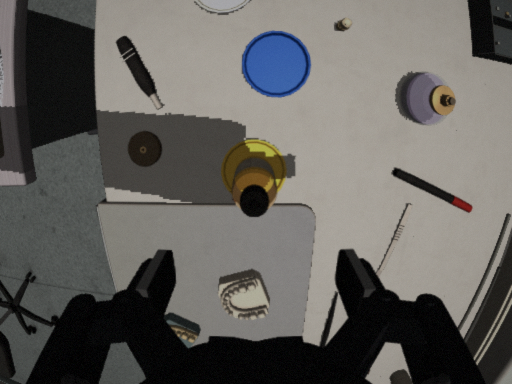

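Emit:
servo_tool(
  motion=[
    [[0,-0.5,0,0,0,0],[0,-1,0,0,0,0],[0,-1,0,0,0,0],[0.1,-1,0,0,0,0],[0.1,-1,0,0,0,0],[0.1,-1,0,0,0,0],[0,-0.6,0,0,0,0],[0,-0.3,0,0,0,0],[0,0,0,0,0,0],[0,0,0,0,0,0]],
  ],
)

```text
clock: 9.0
position: [0.4824, 0.1829, 0.3425]
ee_rot: [1.0, 0.001, -0.003, -0.001]
ft_force: [0.1, -1.0, 0.1]
grip_width: 1.001
```

```bash
python3 chk.py
python3 - <<'E'
from h import *
c=snap('wrist','w5.png')
E
```

```text
9.0 [0.4824 0.1829 0.3425] [ 1.0e+00  1.3e-03 -3.3e-03 -6.0e-04] [ 0.311  0.237 -0.851  1.79   0.186  1.204 -0.591] [ 0.1 -1.   0.1] 1.0013186893202526
[[ 1.     0.003 -0.007]
 [ 0.003 -1.     0.001]
 [-0.007 -0.001 -1.   ]]
```

View pics/w5.png

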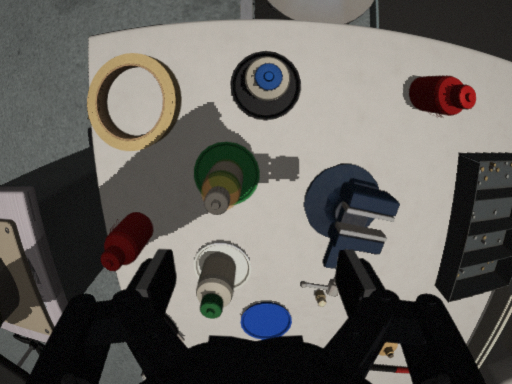

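```bash
python3 - <<'E'
from h import *
c=cams.camera('wrist')
mcirc(c,(98,90,40),(125,255,255),(269,76),20,.090,'capB')
mcirc(c,(0,0,0),(180,255,60),(266,85),40,.008,'blackS')
mcirc(c,(45,110,25),(90,255,255),(226,172),40,.008,'greenS')
for n,pts,z in [('whiteS',[(196,266),(249,266),(222,241),(222,291)],.008),('capW',[(216,203)],.096),('capG',[(210,304)],.094),('disc',[(305,205),(340,164)],.0),('die',[(320,298)],.02),('ring',[(178,100)],.02),('blackS',[(231,85),(300,85),(265,51),(266,118)],.008)]:
    print(n,[np.round(wonz(c,u,v,z)[:2]*1000,1).tolist() for u,v in pts])
E
python3 - <<'E'
import cv2
a=cv2.imread('pics/w5.png')[130:330,150:370]; cv2.imwrite('pics/w5z.png',cv2.resize(a,None,fx=3.5,fy=3,interpolation=cv2.INTER_CUBIC))
E
```

```text
capB enc [489.1 279.2] r 10.0 mom [489.1 279.3] mm, eqr 9.7 px [268.  76.]
blackS enc [489.3 275.3] r 35.0 mom [489.2 275.4] mm, eqr 34.5 px [263.  84.]
greenS enc [448.3 182.5] r 34.7 mom [448.9 184.2] mm, eqr 33.3 px [227. 170.]
whiteS [[407.4, 66.0], [472.4, 67.9], [441.3, 101.9], [437.6, 28.4]]
capW [[449.5, 182.9]]
capG [[437.6, 79.1]]
disc [[536.0, 144.2], [572.9, 192.6]]
die [[561.9, 25.5]]
ring [[403.2, 261.8]]
blackS [[455.0, 275.2], [524.2, 276.0], [488.8, 310.2], [490.3, 241.4]]
```

View pics/w5z.png

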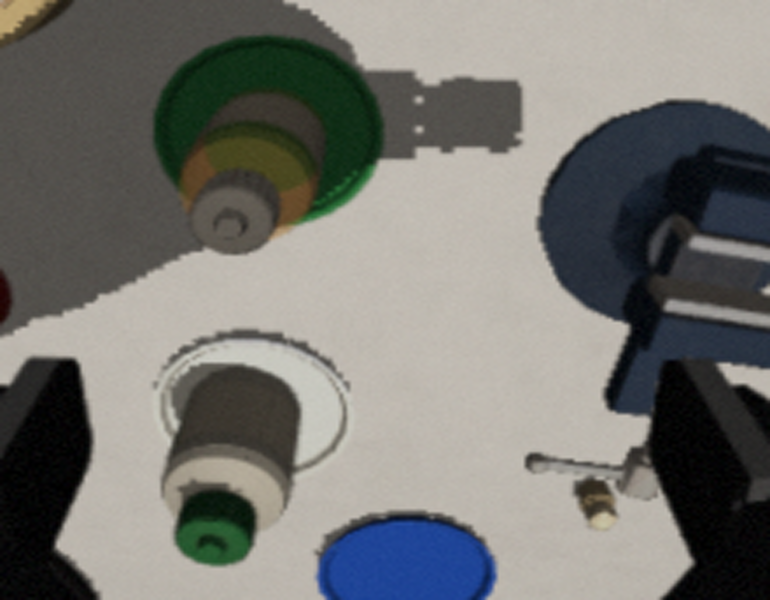

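Emit:
servo_tool(
  motion=[
    [[0.1,-0.5,0,0,0.08,0.03],[0,-0.7,0,0,0,0],[0,-0.4,0.2,0,0,0],[0,-0.1,0.6,0,0,0],[0,0,0.4,0,0,0],[0,0,0,0,0,0],[0,0,0,0,0,0]],
  ],
)

```text
clock: 9.8
position: [0.4922, 0.2601, 0.2809]
ee_rot: [1.0, -0.009, 0.002, 0.002]
ft_force: [-0.4, -0.0, 0.2]
grip_width: 1.001
```

```bash
python3 chk.py
```

```text
9.8 [0.4922 0.2601 0.2809] [ 1.     -0.0091  0.0015  0.0019] [ 0.119  0.409 -0.829  1.756  0.337  1.124 -0.836] [-0.4 -0.   0.2] 1.0006061157987762
[[ 1.    -0.018  0.003]
 [-0.018 -1.    -0.004]
 [ 0.003  0.004 -1.   ]]
```

Emit:
servo_tool(
  motion=[
    [[-0.06,-0.38,0,0.05,-0.03,-0.2],[0,0,0.3,0,0,0],[0,0,0.5,0,0,0],[0,0,0.2,0,0,0],[0,0,0,0,0,0]],
  ],
)

```text
clock: 10.3
position: [0.4929, 0.2755, 0.2334]
ee_rot: [1.0, -0.004, 0.003, -0.0]
ft_force: [0.3, 0.3, 0.5]
grip_width: 1.0
```

```bash
python3 chk.py
```

```text
10.3 [0.4929 0.2755 0.2334] [ 1.     -0.004   0.0035 -0.    ] [ 0.062  0.485 -0.799  1.776  0.402  1.045 -0.892] [0.3 0.3 0.5] 1.0000582287560924
[[ 1.    -0.008  0.007]
 [-0.008 -1.     0.   ]
 [ 0.007 -0.    -1.   ]]
```

Emit:
servo_tool(
  motion=[
    [[-0.08,-0.07,0.2,0,-0.08,-0.09],[0,0,0.3,0,0,0],[0,0,0.17,0,0,0],[0,0,0,0,0,0],[0,0,0,0,0,0]],
  ],
)

```text
clock: 10.8
position: [0.4896, 0.2787, 0.1988]
ee_rot: [1.0, -0.001, 0.001, -0.0]
ft_force: [0.0, 0.1, 0.5]
grip_width: 1.001
```

```bash
python3 chk.py
python3 - <<'E'
from h import *
c=snap('wrist','w6.png')
E
```

```text
10.8 [0.4896 0.2787 0.1988] [ 1.e+00 -5.e-04  6.e-04 -1.e-04] [ 0.036  0.532 -0.777  1.799  0.44   0.991 -0.92 ] [0.  0.1 0.5] 1.0011072822636977
[[ 1.    -0.001  0.001]
 [-0.001 -1.     0.   ]
 [ 0.001 -0.    -1.   ]]
```

View pics/w6.png

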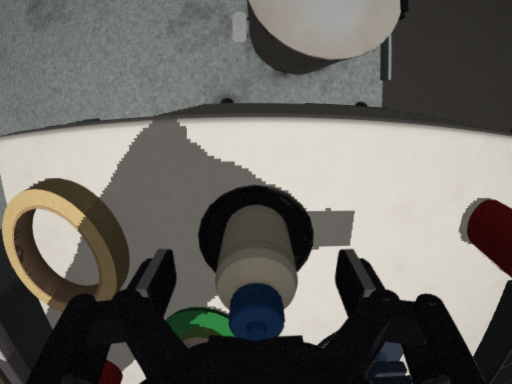

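Emit:
servo_tool(
  motion=[
    [[0,0,0,0,0,0],[0,0,0,0,0,0],[0,0,0,0,0,0],[0,0,0,0,0,0],[0,0,0,0,0,0],[0,0,0,0,0,0],[0,0,0,0,0,0]],
  ],
  jaw=255,
  force=40,
)

```text
clock: 11.55
position: [0.49, 0.2789, 0.2001]
ee_rot: [1.0, -0.001, 0.001, -0.0]
ft_force: [0.1, 0.1, 0.2]
grip_width: 0.436
```

Emit:
servo_tool(
  motion=[
    [[0,0,-0.3,0,0,0],[0,0,-0.7,0,0,0],[0,0,-0.7,0,0,0],[0,0,-0.4,0,0,0],[0,0,0,0,0,0],[0,0,0,0,0,0]],
  ],
)

```text
clock: 12.15
position: [0.4888, 0.2789, 0.3119]
ee_rot: [1.0, 0.0, 0.001, -0.0]
ft_force: [0.8, -1.3, -2.1]
grip_width: 0.435
```

```bash
python3 chk.py
python3 - <<'E'
from h import *
c=snap('wrist','w7.png')
E
```

```text
12.15 [0.4888 0.2789 0.3119] [ 1.e+00  1.e-04  9.e-04 -4.e-04] [ 0.104  0.391 -0.852  1.71   0.316  1.183 -0.832] [ 0.8 -1.3 -2.1] 0.4353421087356054
[[ 1.     0.     0.002]
 [ 0.    -1.     0.001]
 [ 0.002 -0.001 -1.   ]]
```

View pics/w7.png

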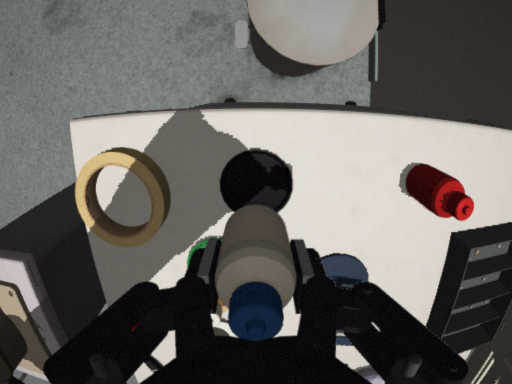

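Emit:
servo_tool(
  motion=[
    [[0,0.3,0,0,0,0],[0,0.6,0,0,0,0],[0,0.8,0,0,0,0],[0,0.9,0,0,0,0],[0.05,0.9,0,0,0,0],[0.05,0.9,0,0,0,0],[0,0.7,0,0,0,0],[0,0.4,0,0,0,0],[0,0.2,0,0,0,0],[0,0,0,0,0,0],[0,0,0,0,0,0]],
  ],
)

```text
clock: 13.3
position: [0.4897, -0.016, 0.2993]
ee_rot: [1.0, 0.002, -0.009, -0.002]
ft_force: [-0.4, -0.5, -0.9]
grip_width: 0.438
```

```bash
python3 chk.py
python3 - <<'E'
from h import *
c=snap('wrist','w8.png')
E
```

```text
13.3 [ 0.4897 -0.016   0.2993] [ 1.      0.0022 -0.0085 -0.002 ] [ 0.635  0.209 -0.756  1.9    0.153  1.11  -0.176] [-0.4 -0.5 -0.9] 0.43803642248565744
[[ 1.     0.004 -0.017]
 [ 0.004 -1.     0.004]
 [-0.017 -0.004 -1.   ]]
```

View pics/w8.png

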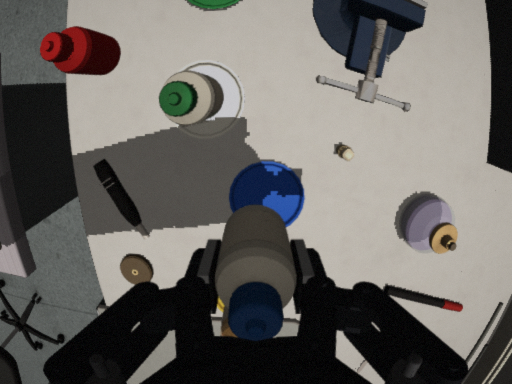

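Emit:
servo_tool(
  motion=[
    [[0.09,0.2,0,-0.05,0.19,0.05],[0,0,0.4,0,0,0],[0,0,0.6,0,0,0],[0,0,0.3,0,0,0],[0,0,0,0,0,0],[0,0,0,0,0,0]],
  ],
)

```text
clock: 13.95
position: [0.497, -0.0224, 0.2334]
ee_rot: [1.0, 0.004, 0.004, 0.0]
ft_force: [-0.0, -0.5, -1.7]
grip_width: 0.436
```

```bash
python3 chk.py
```

```text
13.95 [ 0.497  -0.0224  0.2334] [1.0e+00 4.4e-03 3.9e-03 2.0e-04] [ 0.601  0.311 -0.724  1.95   0.251  0.962 -0.234] [-0.  -0.5 -1.7] 0.435898438959267
[[ 1.     0.009  0.008]
 [ 0.009 -1.    -0.   ]
 [ 0.008  0.    -1.   ]]
```

Emit:
servo_tool(
  motion=[
    [[-0.06,0.08,0.2,0,-0.09,0.1],[0,0,0.3,0,0,0],[0,0,0.05,0,0,0],[0,0,0,0,0,0],[0,0,0,0,0,0]],
  ],
)

```text
clock: 14.45
position: [0.4949, -0.0267, 0.2056]
ee_rot: [1.0, -0.0, 0.001, 0.001]
ft_force: [0.5, 0.4, -1.7]
grip_width: 0.437
```

```bash
python3 chk.py
```

```text
14.45 [ 0.4949 -0.0267  0.2056] [ 1.0e+00 -3.0e-04  1.4e-03  6.0e-04] [ 0.587  0.353 -0.703  1.972  0.288  0.913 -0.264] [ 0.5  0.4 -1.7] 0.43698443576698626
[[ 1.    -0.001  0.003]
 [-0.001 -1.    -0.001]
 [ 0.003  0.001 -1.   ]]
```

Emit:
servo_tool(
  motion=[
    [[0,0,0.06,0,0,0],[0,0,0.05,0,0,0],[0,0,0,0,0,0],[0,0,0,0,0,0]],
  ],
)

```text
clock: 14.85
position: [0.4953, -0.0267, 0.2004]
ee_rot: [1.0, -0.0, 0.002, 0.001]
ft_force: [0.3, -0.3, -0.4]
grip_width: 0.437
```

```bash
python3 chk.py
```

```text
14.85 [ 0.4953 -0.0267  0.2004] [ 1.0e+00 -3.0e-04  2.1e-03  7.0e-04] [ 0.582  0.362 -0.699  1.975  0.297  0.902 -0.271] [ 0.3 -0.3 -0.4] 0.4366107812389929
[[ 1.    -0.001  0.004]
 [-0.001 -1.    -0.001]
 [ 0.004  0.001 -1.   ]]
```

Emit:
servo_tool(
  motion=[
    [[0,0,0,0,0,0],[0,0,0,0,0,0],[0,0,0,0,0,0],[0,0,0,0,0,0],[0,0,0,0,0,0],[0,0,0,0,0,0]],
  ],
  jaw=0,
)

```text
clock: 15.45
position: [0.4959, -0.0266, 0.2012]
ee_rot: [1.0, -0.0, 0.003, 0.001]
ft_force: [-0.2, 0.5, 0.2]
grip_width: 1.0
```

Emit:
servo_tool(
  motion=[
    [[0,0,-0.3,0,0,0],[0,0,-0.7,0,0,0],[0,0,-1,0,0,0],[0,0,-0.6,0,0,0],[0,0,0,0,0,0]],
  ],
)

```text
clock: 15.95
position: [0.4945, -0.0253, 0.3393]
ee_rot: [1.0, 0.001, 0.002, -0.0]
ft_force: [1.1, 0.5, -1.2]
grip_width: 0.998
```

```bash
python3 chk.py
python3 - <<'E'
from h import *
c=snap('wrist','w9.png')
E
```

```text
15.95 [ 0.4945 -0.0253  0.3393] [ 1.      0.001   0.0024 -0.    ] [ 0.669  0.163 -0.763  1.851  0.123  1.17  -0.133] [ 1.1  0.5 -1.2] 0.9983648174798458
[[ 1.     0.002  0.005]
 [ 0.002 -1.     0.   ]
 [ 0.005 -0.    -1.   ]]
```

View pics/w9.png

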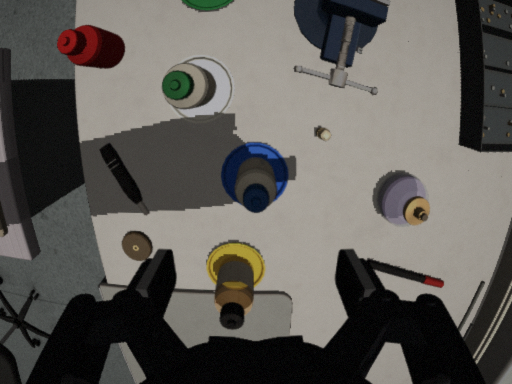

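```bash
python3 - <<'E'
from h import *
c=cams.camera('wrist')
mcirc(c,(98,90,20),(125,255,75),(256,200),15,.090,'capB')
mcirc(c,(0,0,0),(180,255,28),(232,316),15,.102,'capK')
mcirc(c,(45,80,15),(90,255,255),(178,84),20,.094,'capG')
for n,pts,z in [('whiteS',[(165.5,88),(231,88),(200,55.5),(202,121.5)],.008),('capB',[(257,201)],.09),('capK',[(232,317)],.102)]:
    print(n,[np.round(wonz(c,u,v,z)[:2]*1000,1).tolist() for u,v in pts])
E
python3 - <<'E'
import cv2
a=cv2.imread('pics/w9.png')[40:340,150:300]; cv2.imwrite('pics/w9z.png',cv2.resize(a,None,fx=2,fy=2,interpolation=cv2.INTER_CUBIC))
a=cv2.imread('pics/w9.png')[40:140,150:250]; cv2.imwrite('pics/w9y.png',cv2.resize(a,None,fx=5,fy=5,interpolation=cv2.INTER_CUBIC))
E
```

```text
capB enc [495.2 -22.2] r 11.2 mom [495.3 -22.2] mm, eqr 10.5 px [256. 199.]
capK enc [ 474.5 -133.1] r 16.3 mom [ 473.6 -132.8] mm, eqr 13.2 px [232. 318.]
capG enc [438.8  65.5] r 11.4 mom [438.7  65.7] mm, eqr 10.7 px [178.  84.]
whiteS [[403.7, 66.4], [470.6, 63.6], [439.8, 97.7], [440.9, 30.4]]
capB [[495.8, -24.0]]
capK [[473.5, -133.3]]
```

View pics/w9y.png

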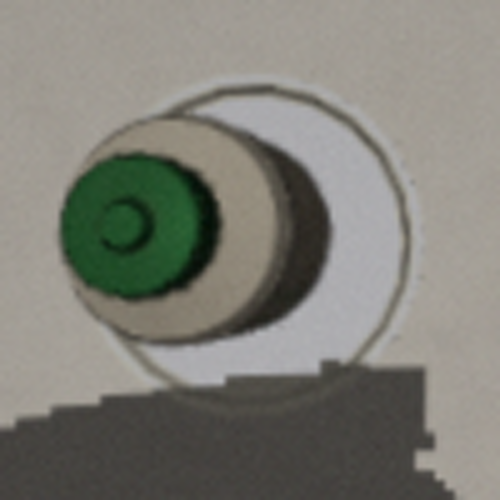

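Run:
```python
from h import *
c=cams.camera('top'); im=c['color'][:,:,::-1]; cv2.imwrite('pics/t1z.png',cv2.resize(im[170:230,280:370],None,fx=7,fy=7,interpolation=cv2.INTER_CUBIC))
mcirc(c,(20,100,60),(35,255,255),(345,203),20,.008,'spareS',False)
```

```text
Traceback (most recent call last):
  File "h.py", line 27, in mcirc
    h=cv2.convexHull(max(cs,key=cv2.contourArea))[:,0]
                     ~~~^^^^^^^^^^^^^^^^^^^^^^^^
ValueError: max() iterable argument is empty
```

View pics/t1z.png

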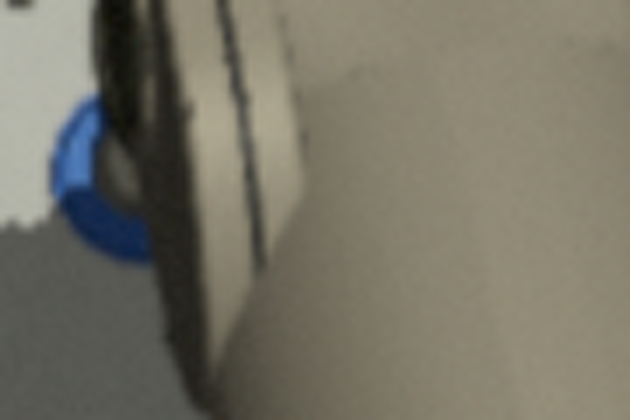

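Emit:
servo_tool(
  motion=[
    [[0,0.4,0,0,0,0],[-0.2,0.7,0,0,0,0],[-0.2,0.7,0,0,0,0],[0,0.4,0,0,0,0],[0,0.1,0,0,0,0],[0,0,0,0,0,0],[0,0,0,0,0,0]],
  ],
)

```text
clock: 16.8
position: [0.4703, -0.1419, 0.326]
ee_rot: [1.0, 0.003, -0.008, -0.004]
ft_force: [0.4, -0.6, -0.2]
grip_width: 0.999
```

```bash
python3 chk.py
python3 - <<'E'
from h import *
c=snap('wrist','w10.png')
mcirc(c,(20,100,40),(35,255,255),(253,170),40,.008,'spare')
mcirc(c,(0,0,0),(180,255,28),(254,200),18,.102,'capK')
a=cv2.imread('pics/w10.png')[120:240,200:320]; cv2.imwrite('pics/w10y.png',cv2.resize(a,None,fx=5,fy=5,interpolation=cv2.INTER_CUBIC))
E
```

```text
16.8 [ 0.4703 -0.1419  0.326 ] [ 1.      0.0033 -0.0076 -0.0043] [ 0.827  0.164 -0.672  1.871  0.105  1.16   0.125] [ 0.4 -0.6 -0.2] 0.9986408246505434
[[ 1.     0.007 -0.015]
 [ 0.007 -1.     0.009]
 [-0.015 -0.009 -1.   ]]
spare enc [ 471.  -141.9] r 35.4 mom [ 469.3 -138.4] mm, eqr 32.2 px [258. 172.]
capK enc [ 469.2 -135.4] r 9.8 mom [ 469.2 -134.9] mm, eqr 7.5 px [260. 208.]
```

View pics/w10y.png

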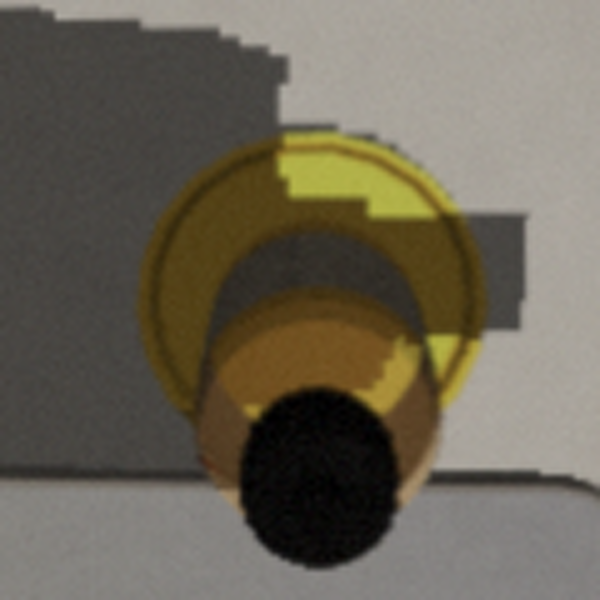

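Run:
```python
from h import *
c=cams.camera('wrist')
for n,u,v,z in [('capt',263.6,217.8,.102),('cap front edge',263.6,233,.102),('foot back',263.4,165.3,.004),('S back',262,146.5,.008)]: print(n,np.round(wonz(c,u,v,z)*1000,1))
```

```text
capt [ 472.3 -142.1  102. ]
cap front edge [ 472.6 -154.2  102. ]
foot back [ 473.  -127.2    4. ]
S back [ 471.3 -107.3    8. ]
```

Emit:
servo_tool(
  motion=[
    [[0.04,0.03,0,-0.1,0.17,0.08],[0,0,0.4,0,0,0],[0,0,0.7,0,0,0],[0,0,0.4,0,0,0],[0,0,0,0,0,0],[0,0,0,0,0,0]],
  ],
)

```text
clock: 17.5
position: [0.4752, -0.1391, 0.2511]
ee_rot: [1.0, 0.003, 0.004, 0.002]
ft_force: [-0.6, -0.1, 0.4]
grip_width: 0.999
```

```bash
python3 chk.py
```

```text
17.5 [ 0.4752 -0.1391  0.2511] [1.     0.0029 0.0044 0.0016] [ 0.789  0.262 -0.659  1.946  0.194  0.986  0.046] [-0.6 -0.1  0.4] 0.9991996060376743
[[ 1.     0.006  0.009]
 [ 0.006 -1.    -0.003]
 [ 0.009  0.003 -1.   ]]
```

Emit:
servo_tool(
  motion=[
    [[-0.05,0.08,0.2,0.03,-0.1,0.06],[0,0,0.3,0,0,0],[0,0,0.2,0,0,0],[0,0,0,0,0,0],[0,0,0,0,0,0]],
  ],
)

```text
clock: 18.0
position: [0.4737, -0.1436, 0.2157]
ee_rot: [1.0, -0.0, 0.002, 0.001]
ft_force: [0.2, -0.1, 0.2]
grip_width: 0.999
```

```bash
python3 chk.py
```

```text
18.0 [ 0.4737 -0.1436  0.2157] [ 1.     -0.      0.0016  0.0012] [ 0.774  0.318 -0.639  1.97   0.238  0.923  0.014] [ 0.2 -0.1  0.2] 0.9992571713493481
[[ 1.    -0.     0.003]
 [-0.    -1.    -0.002]
 [ 0.003  0.002 -1.   ]]
```

Emit:
servo_tool(
  motion=[
    [[0,0,0,0,0,0],[0,0,0,0,0,0],[0,0,0,0,0,0],[0,0,0,0,0,0],[0,0,0,0,0,0],[0,0,0,0,0,0],[0,0,0,0,0,0]],
  ],
  jaw=255,
  force=40,
)

```text
clock: 18.7
position: [0.4739, -0.1436, 0.2165]
ee_rot: [1.0, 0.0, 0.002, 0.001]
ft_force: [0.1, 0.1, -1.6]
grip_width: 0.482
```

Emit:
servo_tool(
  motion=[
    [[0,0,-0.3,0,0,0],[0,0,-0.7,0,0,0],[0,0,-0.8,0,0,0],[0,0,-0.5,0,0,0],[0,0,0,0,0,0],[0,0,0,0,0,0]],
  ],
)

```text
clock: 19.3
position: [0.473, -0.1422, 0.3397]
ee_rot: [1.0, 0.001, 0.002, 0.001]
ft_force: [-0.0, 0.1, -1.5]
grip_width: 0.481
```

```bash
python3 chk.py
```

```text
19.3 [ 0.473  -0.1422  0.3397] [1.     0.001  0.0023 0.001 ] [ 0.835  0.147 -0.679  1.857  0.101  1.167  0.124] [-0.   0.1 -1.5] 0.4807841061547781
[[ 1.     0.002  0.005]
 [ 0.002 -1.    -0.002]
 [ 0.005  0.002 -1.   ]]
```

Emit:
servo_tool(
  motion=[
    [[0,-0.3,0,0,0,0],[0,-0.6,-0.05,0,0,0],[0,-0.8,-0.05,0,0,0],[0,-0.9,-0.05,0,0,0],[0,-0.9,0,0,0,0],[0.05,-0.9,0,0,0,0],[0.05,-0.9,0,0,0,0],[0.05,-0.9,0,0,0,0],[0.05,-0.8,0,0,0,0],[0,-0.5,0,0,0,0],[0,-0.2,0,0,0,0],[0,0,0,0,0,0]],
  ],
)

```text
clock: 20.5
position: [0.4723, 0.2658, 0.3362]
ee_rot: [1.0, 0.003, -0.008, -0.001]
ft_force: [-0.6, 0.3, -2.3]
grip_width: 0.483
```

```bash
python3 chk.py;  python3 - <<'E'
from h import *
c=snap('wrist','w11.png')
E
```

```text
20.5 [0.4723 0.2658 0.3362] [ 1.0e+00  3.2e-03 -7.5e-03 -8.0e-04] [ 0.201  0.344 -0.94   1.728  0.281  1.229 -0.803] [-0.6  0.3 -2.3] 0.4827534056949443
[[ 1.     0.006 -0.015]
 [ 0.006 -1.     0.002]
 [-0.015 -0.002 -1.   ]]
```

View pics/w11.png

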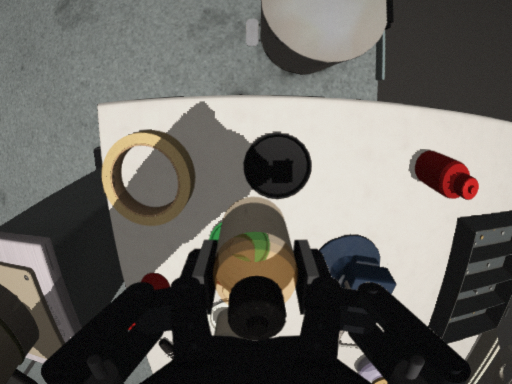

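Run:
```python
from h import *
c=cams.camera('wrist')
mcirc(c,(0,0,0),(180,255,60),(277,165),40,.008,'blackS')
```

```text
blackS enc [489.1 275.6] r 35.0 mom [489.  275.8] mm, eqr 34.5 px [278. 165.]
```

Emit:
servo_tool(
  motion=[
    [[0.3,-0.2,0,-0.02,0.17,0.07],[0,0,0.4,0,0,0],[0,0,0.7,0,0,0],[0,0,0.5,0,0,0],[0,0,0.1,0,0,0],[0,0,0,0,0,0],[0,0,0,0,0,0]],
  ],
)

```text
clock: 21.3
position: [0.4929, 0.2622, 0.2499]
ee_rot: [1.0, -0.01, 0.002, 0.004]
ft_force: [0.7, -0.3, -1.2]
grip_width: 0.483
```

```bash
python3 chk.py
```

```text
21.3 [0.4929 0.2622 0.2499] [ 0.9999 -0.0097  0.0023  0.004 ] [ 0.136  0.471 -0.865  1.776  0.412  1.085 -0.893] [ 0.7 -0.3 -1.2] 0.4829482919463738
[[ 1.    -0.019  0.005]
 [-0.019 -1.    -0.008]
 [ 0.005  0.008 -1.   ]]
```

Emit:
servo_tool(
  motion=[
    [[-0.08,-0.27,0,0.09,-0.06,-0.21],[0,0,0,0,0,0],[0,0,0.3,0,0,0],[0,0,0,0,0,0],[0,0,0,0,0,0]],
  ],
)

```text
clock: 21.8
position: [0.4897, 0.2776, 0.237]
ee_rot: [1.0, 0.0, 0.002, -0.001]
ft_force: [0.3, 0.5, -1.1]
grip_width: 0.483
```

```bash
python3 chk.py
```

```text
21.8 [0.4897 0.2776 0.237 ] [ 1.0e+00  1.0e-04  2.0e-03 -1.3e-03] [ 0.105  0.499 -0.862  1.775  0.43   1.062 -0.91 ] [ 0.3  0.5 -1.1] 0.4833729668661141
[[ 1.     0.     0.004]
 [ 0.    -1.     0.003]
 [ 0.004 -0.003 -1.   ]]
```

Emit:
servo_tool(
  motion=[
    [[0,0.04,0.15,-0.03,-0.04,0],[0,0,0.15,0,0,0],[0,0,0.05,0,0,0],[0,0,0,0,0,0],[0,0,0,0,0,0]],
  ],
)

```text
clock: 22.3
position: [0.4897, 0.2749, 0.2173]
ee_rot: [1.0, -0.0, -0.0, 0.001]
ft_force: [-1.0, -1.0, -1.6]
grip_width: 0.483
```

```bash
python3 chk.py
```

```text
22.3 [0.4897 0.2749 0.2173] [ 1.e+00 -1.e-04 -5.e-04  5.e-04] [ 0.096  0.524 -0.846  1.789  0.451  1.035 -0.922] [-1.  -1.  -1.6] 0.48304309763069136
[[ 1.    -0.    -0.001]
 [-0.    -1.    -0.001]
 [-0.001  0.001 -1.   ]]
```

Emit:
servo_tool(
  motion=[
    [[0,0,0.02,0,0,0],[0,0,0,0,0,0],[0,0,0,0,0,0]],
  ],
)

```text
clock: 22.6
position: [0.4899, 0.2752, 0.2169]
ee_rot: [1.0, -0.0, -0.0, 0.0]
ft_force: [-0.1, -0.4, -1.9]
grip_width: 0.477
```

Emit:
servo_tool(
  motion=[
    [[0,0,0,0,0,0],[0,0,0,0,0,0],[0,0,0,0,0,0],[0,0,0,0,0,0],[0,0,0,0,0,0],[0,0,0,0,0,0]],
  ],
  jaw=0,
)

```text
clock: 23.2
position: [0.4903, 0.2754, 0.2177]
ee_rot: [1.0, -0.0, 0.001, -0.0]
ft_force: [-0.4, -0.7, -1.4]
grip_width: 0.999
```

Emit:
servo_tool(
  motion=[
    [[0,0,-0.3,0,0,0],[0,0,-0.7,0,0,0],[0,0,-1,0,0,0],[0,0,-0.3,0,0,0],[0,0,0,0,0,0]],
  ],
)

```text
clock: 23.7
position: [0.4893, 0.2758, 0.34]
ee_rot: [1.0, 0.001, 0.0, -0.0]
ft_force: [-0.8, 0.4, -0.1]
grip_width: 0.999
```

```bash
python3 chk.py;  python3 - <<'E'
from h import *
c=snap('wrist','w12.png')
E
```

```text
23.7 [0.4893 0.2758 0.34  ] [ 1.e+00  7.e-04  2.e-04 -3.e-04] [ 0.168  0.381 -0.927  1.679  0.32   1.242 -0.828] [-0.8  0.4 -0.1] 0.9994773959400035
[[ 1.     0.001  0.   ]
 [ 0.001 -1.     0.001]
 [ 0.    -0.001 -1.   ]]
```

View pics/w12.png

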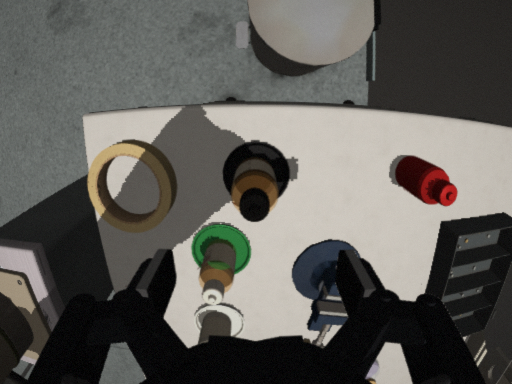

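Emit:
servo_tool(
  motion=[
    [[-0.2,0.4,0,0,0,0],[-0.3,0.6,0,0,0,0],[-0.2,0.5,0,0,0,0],[0,0.2,0,0,0,0],[0,0,0,0,0,0],[0,0,0,0,0,0]],
  ],
)

```text
clock: 24.35
position: [0.4521, 0.1882, 0.3344]
ee_rot: [1.0, 0.001, -0.003, -0.0]
ft_force: [-0.1, 0.2, -0.4]
grip_width: 1.002
```

```bash
python3 chk.py;  python3 - <<'E'
from h import *
c=snap('wrist','w13.png')
a=cv2.imread('pics/w13.png')[80:280,160:340]; cv2.imwrite('pics/w13z.png',cv2.resize(a,None,fx=3,fy=3,interpolation=cv2.INTER_CUBIC))
E
```

```text
24.35 [0.4521 0.1882 0.3344] [ 1.0e+00  1.3e-03 -3.1e-03 -1.0e-04] [ 0.399  0.2   -0.96   1.859  0.173  1.178 -0.617] [-0.1  0.2 -0.4] 1.0024375775610976
[[ 1.     0.003 -0.006]
 [ 0.003 -1.     0.   ]
 [-0.006 -0.    -1.   ]]
```

View pics/w13z.png

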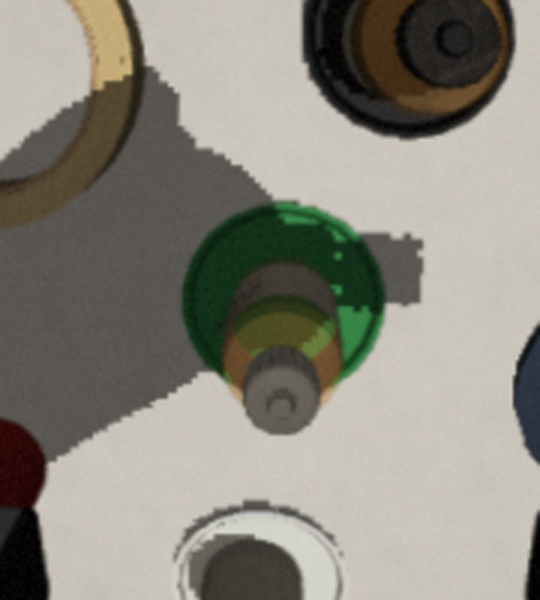

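Run:
```python
from h import *
c=cams.camera('wrist')
for n,u,v,z in [('capW',253.7,213.7,.096),('capK',311.4,93,.102)]: print(n,np.round(wonz(c,u,v,z)*1000,1))
mcirc(c,(45,110,25),(90,255,255),(254,180),40,.008,'greenS')
mcirc(c,(0,0,0),(180,255,45),(296,93),40,.008,'blackS')
```

```text
capW [448.9 183.1  96. ]
capK [487.4 272.9 102. ]
greenS enc [448.1 182.6] r 34.8 mom [448.1 184.1] mm, eqr 33.5 px [255. 175.]
blackS enc [489.  275.6] r 34.7 mom [488.9 275.5] mm, eqr 34.1 px [295.  89.]
```

Emit:
servo_tool(
  motion=[
    [[-0.06,0.1,0,0,0.07,0.03],[0,0,0.5,0,0,0],[0,0,0.7,0,0,0],[0,0,0.4,0,0,0],[0,0,0.2,0,0,0],[0,0,0,0,0,0],[0,0,0,0,0,0]],
  ],
)

```text
clock: 25.15
position: [0.4494, 0.1876, 0.243]
ee_rot: [1.0, 0.003, 0.001, -0.003]
ft_force: [-0.6, -0.8, 1.4]
grip_width: 1.002
```

```bash
python3 chk.py
```

```text
25.15 [0.4494 0.1876 0.243 ] [ 1.      0.0035  0.0015 -0.0027] [ 0.332  0.324 -0.915  1.961  0.303  0.994 -0.717] [-0.6 -0.8  1.4] 1.0020235992444966
[[ 1.     0.007  0.003]
 [ 0.007 -1.     0.005]
 [ 0.003 -0.005 -1.   ]]
```

Emit:
servo_tool(
  motion=[
    [[0,0.08,0.2,-0.06,-0.03,0.08],[0,0,0.3,0,0,0],[0,0,0.2,0,0,0],[0,0,0,0,0,0],[0,0,0,0,0,0]],
  ],
)

```text
clock: 25.65
position: [0.4504, 0.1835, 0.2069]
ee_rot: [1.0, -0.001, 0.002, -0.0]
ft_force: [-0.4, 0.1, 0.8]
grip_width: 1.007
```

```bash
python3 chk.py
```

```text
25.65 [0.4504 0.1835 0.2069] [ 1.0e+00 -7.0e-04  1.7e-03 -0.0e+00] [ 0.298  0.382 -0.877  1.988  0.367  0.932 -0.768] [-0.4  0.1  0.8] 1.0066702290213005
[[ 1.    -0.001  0.003]
 [-0.001 -1.     0.   ]
 [ 0.003 -0.    -1.   ]]
```

Emit:
servo_tool(
  motion=[
    [[0,0,0,0,0,0],[0,0,0,0,0,0],[0,0,0,0,0,0],[0,0,0,0,0,0],[0,0,0,0,0,0],[0,0,0,0,0,0],[0,0,0,0,0,0]],
  ],
  jaw=255,
  force=40,
)

```text
clock: 26.35
position: [0.4505, 0.1837, 0.2077]
ee_rot: [1.0, -0.001, 0.002, -0.0]
ft_force: [0.7, 0.2, -1.7]
grip_width: 0.409
```

Emit:
servo_tool(
  motion=[
    [[0,0,-0.3,0,0,0],[0,0,-0.7,0,0,0],[0,0,-0.8,0,0,0],[0,0,-0.5,0,0,0],[0,0,0,0,0,0],[0,0,0,0,0,0]],
  ],
)

```text
clock: 26.95
position: [0.449, 0.1845, 0.3305]
ee_rot: [1.0, 0.001, 0.002, -0.0]
ft_force: [-0.5, 0.8, -2.2]
grip_width: 0.414
```

```bash
python3 chk.py
python3 - <<'E'
from h import *
c=snap('wrist','w14.png')
E
```

```text
26.95 [0.449  0.1845 0.3305] [ 1.0e+00  7.0e-04  1.8e-03 -3.0e-04] [ 0.416  0.189 -0.97   1.877  0.172  1.158 -0.612] [-0.5  0.8 -2.2] 0.4141628618570577
[[ 1.     0.001  0.004]
 [ 0.001 -1.     0.001]
 [ 0.004 -0.001 -1.   ]]
```

View pics/w14.png

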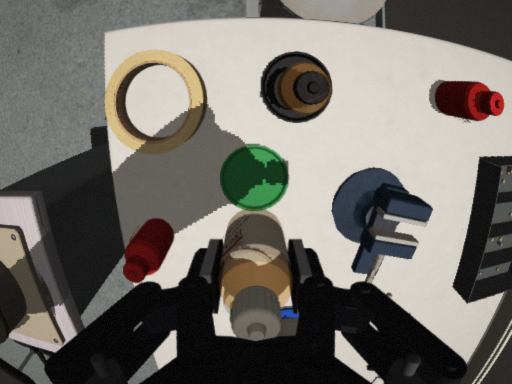

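Run:
```python
from h import *
c=cams.camera('wrist')
mcirc(c,(45,110,25),(90,255,255),(254,177),40,.008,'greenS')
```

```text
greenS enc [448.  182.5] r 34.8 mom [448.1 182.4] mm, eqr 34.4 px [253. 181.]
```

Emit:
servo_tool(
  motion=[
    [[0,0.3,0,0,0,0],[0.1,0.6,-0.05,0,0,0],[0.1,0.8,-0.05,0,0,0],[0.1,0.9,-0.05,0,0,0],[0.1,0.9,0,0,0,0],[0.05,0.9,0,0,0,0],[0,0.8,0,0,0,0],[0,0.6,0,0,0,0],[0,0.3,0,0,0,0],[0,0.1,0,0,0,0],[0,0,0,0,0,0],[0,0,0,0,0,0]],
  ],
)

```text
clock: 28.25
position: [0.4697, -0.1335, 0.3245]
ee_rot: [1.0, 0.006, -0.009, -0.005]
ft_force: [-0.1, 0.2, -0.7]
grip_width: 0.413
```

```bash
python3 chk.py
```

```text
28.25 [ 0.4697 -0.1335  0.3245] [ 0.9999  0.0055 -0.0086 -0.0049] [ 0.861  0.167 -0.725  1.877  0.113  1.16   0.106] [-0.1  0.2 -0.7] 0.4132793610242389
[[ 1.     0.011 -0.017]
 [ 0.011 -1.     0.01 ]
 [-0.017 -0.01  -1.   ]]
```

Emit:
servo_tool(
  motion=[
    [[0.05,0.17,0,-0.11,0.2,0.12],[0,0,0.4,0,0,0],[0,0,0.7,0,0,0],[0,0,0.5,0,0,0],[0,0,0.1,0,0,0],[0,0,0,0,0,0],[0,0,0,0,0,0]],
  ],
)

```text
clock: 28.95
position: [0.4759, -0.1376, 0.2399]
ee_rot: [1.0, 0.004, 0.006, 0.002]
ft_force: [0.2, -0.2, -1.8]
grip_width: 0.41
```

```bash
python3 chk.py
```

```text
28.95 [ 0.4759 -0.1376  0.2399] [1.     0.0042 0.0055 0.0018] [ 0.818  0.288 -0.698  1.953  0.226  0.965  0.02 ] [ 0.2 -0.2 -1.8] 0.4101275375107456
[[ 1.     0.008  0.011]
 [ 0.008 -1.    -0.003]
 [ 0.011  0.004 -1.   ]]
```

Emit:
servo_tool(
  motion=[
    [[-0.08,0.1,0.2,0.03,-0.12,0.09],[0,0,0.25,0,0,0],[0,0,0.1,0,0,0],[0,0,0,0,0,0],[0,0,0,0,0,0]],
  ],
)

```text
clock: 29.45
position: [0.4727, -0.1436, 0.2126]
ee_rot: [1.0, -0.0, 0.002, 0.001]
ft_force: [-0.1, -0.6, -1.2]
grip_width: 0.413
```

```bash
python3 chk.py
```

```text
29.45 [ 0.4727 -0.1436  0.2126] [ 1.0e+00 -4.0e-04  1.8e-03  1.5e-03] [ 0.808  0.33  -0.678  1.973  0.262  0.92  -0.004] [-0.1 -0.6 -1.2] 0.4133818648867672
[[ 1.    -0.001  0.004]
 [-0.001 -1.    -0.003]
 [ 0.004  0.003 -1.   ]]
```

Emit:
servo_tool(
  motion=[
    [[0,0,0.06,0,0,0],[0,0,0.04,0,0,0],[0,0,0,0,0,0],[0,0,0,0,0,0]],
  ],
)

```text
clock: 29.85
position: [0.4732, -0.1436, 0.2078]
ee_rot: [1.0, -0.0, 0.002, 0.002]
ft_force: [-0.8, 0.2, -1.8]
grip_width: 0.411
```

Emit:
servo_tool(
  motion=[
    [[0,0,0,0,0,0],[0,0,0,0,0,0],[0,0,0,0,0,0],[0,0,0,0,0,0],[0,0,0,0,0,0],[0,0,0,0,0,0]],
  ],
  jaw=0,
)

```text
clock: 30.45
position: [0.4737, -0.1436, 0.2087]
ee_rot: [1.0, -0.0, 0.003, 0.002]
ft_force: [-0.2, -0.1, -0.4]
grip_width: 1.002
```

Emit:
servo_tool(
  motion=[
    [[0,0,-0.3,0,0,0],[0,0,-0.7,0,0,0],[0,0,-1,0,0,0],[0,0,-0.4,0,0,0],[0,0,0,0,0,0]],
  ],
)

```text
clock: 30.95
position: [0.4726, -0.1421, 0.3364]
ee_rot: [1.0, 0.001, 0.003, 0.001]
ft_force: [0.5, 0.7, -1.1]
grip_width: 1.001
```

```bash
python3 chk.py
python3 - <<'E'
from h import *
c=snap('wrist','w15.png')
E
```

```text
30.95 [ 0.4726 -0.1421  0.3364] [1.0e+00 7.0e-04 3.0e-03 1.2e-03] [ 0.878  0.156 -0.727  1.861  0.114  1.16   0.114] [ 0.5  0.7 -1.1] 1.0007813221494075
[[ 1.     0.001  0.006]
 [ 0.001 -1.    -0.002]
 [ 0.006  0.002 -1.   ]]
```

View pics/w15.png

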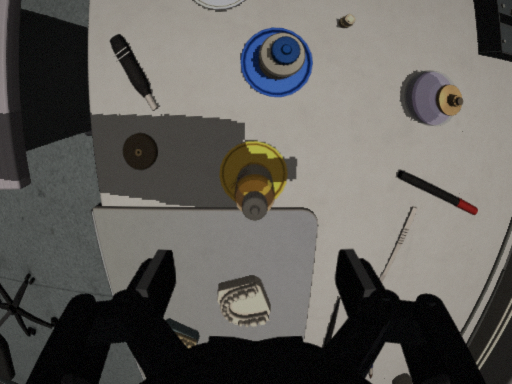

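Emit:
servo_tool(
  motion=[
    [[0,-0.4,0,0,-0.06,0],[-0.1,-0.8,0,0,0,0],[-0.2,-0.9,0,0,0,0],[-0.2,-0.9,0,0,0,0],[-0.1,-0.6,0,0,0,0],[0,-0.3,0,0,0,0],[0,-0.1,0,0,0,0],[0,0,0,0,0,0],[0,0,0,0,0,0]],
  ],
)

```text
clock: 31.9
position: [0.4382, 0.0631, 0.3292]
ee_rot: [1.0, -0.0, -0.004, 0.001]
ft_force: [0.0, 0.0, -0.7]
grip_width: 0.994
```

```bash
python3 chk.py
python3 - <<'E'
from h import *
c=snap('wrist','w16.png')
a=cv2.imread('pics/w16.png')[80:280,160:340]; cv2.imwrite('pics/w16z.png',cv2.resize(a,None,fx=3,fy=3,interpolation=cv2.INTER_CUBIC))
E
```

```text
31.9 [0.4382 0.0631 0.3292] [ 1.0e+00 -3.0e-04 -4.5e-03  5.0e-04] [ 0.665  0.053 -0.915  1.973  0.045  1.145 -0.269] [ 0.   0.  -0.7] 0.9939452816461893
[[ 1.    -0.001 -0.009]
 [-0.001 -1.    -0.001]
 [-0.009  0.001 -1.   ]]
```

View pics/w16z.png

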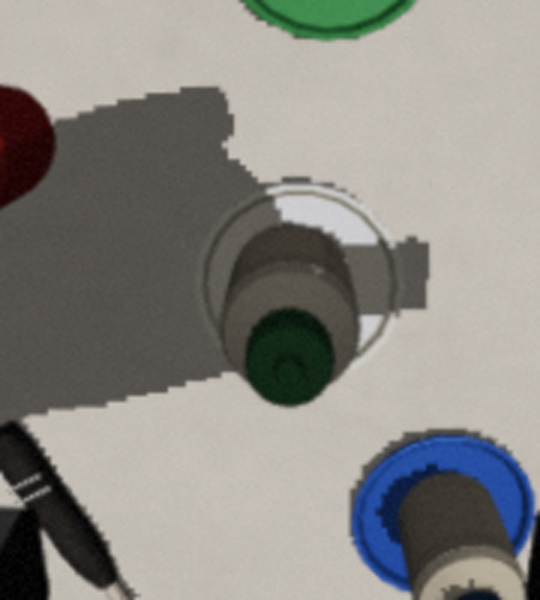

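Run:
```python
from h import *
c=cams.camera('wrist')
for n,u,v,z in [('capG',256,202,.094),('capG',256,202,.094),('WS ctr',259.8,174.7,.008),('WS L',228-.3,174.7,.008),('WS R',292,174.7,.008),('WS top',259.8,142.3,.008)]: print(n,np.round(wonz(c,u,v,z)*1000,1))
```

```text
capG [436.1  67.9  94. ]
capG [436.1  67.9  94. ]
WS ctr [439.4  64.7   8. ]
WS L [406.8  64.7   8. ]
WS R [472.1  64.9   8. ]
WS top [439.3  97.9   8. ]
```

Emit:
servo_tool(
  motion=[
    [[0.02,-0.03,0,0,0.1,0],[0,0,0.4,0,0,0],[0,0,0.7,0,0,0],[0,0,0.5,0,0,0],[0,0,0,0,0,0],[0,0,0,0,0,0]],
  ],
)

```text
clock: 32.6
position: [0.4414, 0.0608, 0.2482]
ee_rot: [1.0, -0.004, 0.002, 0.0]
ft_force: [0.6, -0.6, -0.2]
grip_width: 0.999
```

```bash
python3 chk.py
```

```text
32.6 [0.4414 0.0608 0.2482] [ 1.0e+00 -4.3e-03  2.5e-03  4.0e-04] [ 0.612  0.196 -0.9    2.056  0.189  0.967 -0.395] [ 0.6 -0.6 -0.2] 0.9991302654680974
[[ 1.    -0.009  0.005]
 [-0.009 -1.    -0.001]
 [ 0.005  0.001 -1.   ]]
```

Emit:
servo_tool(
  motion=[
    [[-0.06,-0.12,0.2,0,-0.06,-0.1],[0,0,0.4,0,0,0],[0,0,0.24,0,0,0],[0,0,0,0,0,0],[0,0,0,0,0,0]],
  ],
)

```text
clock: 33.1
position: [0.4401, 0.0678, 0.2082]
ee_rot: [1.0, 0.0, 0.003, 0.001]
ft_force: [0.6, -0.3, 0.1]
grip_width: 1.005
```

```bash
python3 chk.py
```

```text
33.1 [0.4401 0.0678 0.2082] [1.0e+00 1.0e-04 2.8e-03 7.0e-04] [ 0.558  0.276 -0.876  2.087  0.276  0.889 -0.474] [ 0.6 -0.3  0.1] 1.0046863416827108
[[ 1.     0.     0.006]
 [ 0.    -1.    -0.001]
 [ 0.006  0.001 -1.   ]]
```

Emit:
servo_tool(
  motion=[
    [[-0.04,0.01,0.08,0.01,-0.07,0],[0,0,0,0,0,0],[0,0,0,0,0,0]],
  ],
)

```text
clock: 33.4
position: [0.4386, 0.0674, 0.2054]
ee_rot: [1.0, 0.0, 0.001, 0.0]
ft_force: [-0.4, 0.5, 0.4]
grip_width: 0.999
```

Emit:
servo_tool(
  motion=[
    [[0,0,0,0,0,0],[0,0,0,0,0,0],[0,0,0,0,0,0],[0,0,0,0,0,0],[0,0,0,0,0,0],[0,0,0,0,0,0],[0,0,0,0,0,0]],
  ],
  jaw=255,
  force=40,
)

```text
clock: 34.1
position: [0.4388, 0.0674, 0.2061]
ee_rot: [1.0, -0.0, 0.001, 0.001]
ft_force: [-0.4, 0.1, 0.4]
grip_width: 0.459
```

Emit:
servo_tool(
  motion=[
    [[0,0,-0.3,0,0,0],[0,0,-0.5,0,0,0],[0,0,-0.3,0,0,0],[0,0,0,0,0,0],[0,0,0,0,0,0]],
  ],
)

```text
clock: 34.6
position: [0.4379, 0.0672, 0.2613]
ee_rot: [1.0, -0.0, -0.0, 0.0]
ft_force: [-0.2, 0.3, -2.6]
grip_width: 0.456
```

```bash
python3 chk.py
python3 - <<'E'
from h import *
c=snap('wrist','w17.png')
E
```

```text
34.6 [0.4379 0.0672 0.2613] [ 1.e+00 -0.e+00 -3.e-04  4.e-04] [ 0.622  0.17  -0.92   2.048  0.161  0.997 -0.379] [-0.2  0.3 -2.6] 0.45648837567509143
[[ 1.    -0.    -0.001]
 [-0.    -1.    -0.001]
 [-0.001  0.001 -1.   ]]
```

View pics/w17.png

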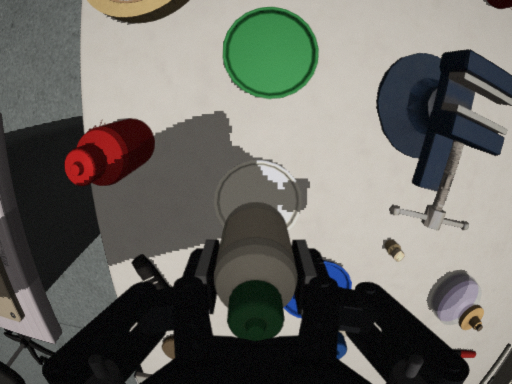

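Emit:
servo_tool(
  motion=[
    [[0,-0.3,0,0,0,0],[0.05,-0.6,0,0,0,0],[0.1,-0.7,0,0,0,0],[0.05,-0.4,0,0,0,0],[0,-0.2,0,0,0,0],[0,0,0,0,0,0],[0,0,0,0,0,0]],
  ],
)

```text
clock: 35.35
position: [0.4466, 0.1783, 0.2544]
ee_rot: [1.0, -0.001, -0.005, 0.001]
ft_force: [-0.5, 0.4, -1.4]
grip_width: 0.457
```

```bash
python3 chk.py
```

```text
35.35 [0.4466 0.1783 0.2544] [ 1.0e+00 -1.5e-03 -5.1e-03  9.0e-04] [ 0.38   0.304 -0.947  1.959  0.283  1.029 -0.698] [-0.5  0.4 -1.4] 0.4566186469329988
[[ 1.    -0.003 -0.01 ]
 [-0.003 -1.    -0.002]
 [-0.01   0.002 -1.   ]]
```

Emit:
servo_tool(
  motion=[
    [[0.02,-0.1,0,0.02,0.11,-0.03],[0,0,0.3,0,0,0],[0,0,0.4,0,0,0],[0,0,0.05,0,0,0],[0,0,0,0,0,0],[0,0,0,0,0,0]],
  ],
)

```text
clock: 35.95
position: [0.4481, 0.1792, 0.2134]
ee_rot: [1.0, -0.003, -0.0, 0.001]
ft_force: [-0.5, 0.1, -0.8]
grip_width: 0.458
```

```bash
python3 chk.py
```

```text
35.95 [0.4481 0.1792 0.2134] [ 1.     -0.003  -0.      0.0014] [ 0.332  0.372 -0.907  1.99   0.363  0.949 -0.764] [-0.5  0.1 -0.8] 0.45839373713929205
[[ 1.    -0.006 -0.   ]
 [-0.006 -1.    -0.003]
 [-0.     0.003 -1.   ]]
```

Emit:
servo_tool(
  motion=[
    [[0,-0.06,0.05,0.03,0,-0.07],[0,0,0.06,0,0,0],[0,0,0.04,0,0,0],[0,0,0,0,0,0],[0,0,0,0,0,0]],
  ],
)

```text
clock: 36.45
position: [0.4487, 0.1825, 0.2067]
ee_rot: [1.0, 0.0, 0.001, -0.0]
ft_force: [0.3, -0.7, -2.1]
grip_width: 0.458
```

```bash
python3 chk.py
```

```text
36.45 [0.4487 0.1825 0.2067] [ 1.0e+00  1.0e-04  1.3e-03 -1.0e-04] [ 0.319  0.387 -0.901  1.992  0.378  0.935 -0.774] [ 0.3 -0.7 -2.1] 0.4583837316181058
[[ 1.     0.     0.003]
 [ 0.    -1.     0.   ]
 [ 0.003 -0.    -1.   ]]
```

Emit:
servo_tool(
  motion=[
    [[0,0,0.02,0,0,0],[0,0,0,0,0,0]],
  ],
)

```text
clock: 36.65
position: [0.4489, 0.1828, 0.2062]
ee_rot: [1.0, 0.0, 0.002, -0.0]
ft_force: [-0.4, -0.9, -1.7]
grip_width: 0.457
```

Emit:
servo_tool(
  motion=[
    [[0,0,0,0,0,0],[0,0,0,0,0,0],[0,0,0,0,0,0],[0,0,0,0,0,0],[0,0,0,0,0,0],[0,0,0,0,0,0]],
  ],
  jaw=0,
)

```text
clock: 37.25
position: [0.4492, 0.1829, 0.2065]
ee_rot: [1.0, 0.0, 0.002, -0.0]
ft_force: [0.2, -0.3, 0.4]
grip_width: 1.002
```

Emit:
servo_tool(
  motion=[
    [[0,0,-0.3,0,0,0],[0,0,-0.7,0,0,0],[0,0,-1,0,0,0],[0,0,-0.5,0,0,0],[0,0,0,0,0,0]],
  ],
)

```text
clock: 37.75
position: [0.4478, 0.1838, 0.3391]
ee_rot: [1.0, 0.002, 0.001, -0.001]
ft_force: [1.0, 0.0, -0.1]
grip_width: 1.001
```

```bash
python3 chk.py
python3 - <<'E'
from h import *
c=snap('wrist','w18.png')
E
```

```text
37.75 [0.4478 0.1838 0.3391] [ 1.0e+00  1.6e-03  1.1e-03 -8.0e-04] [ 0.453  0.182 -1.005  1.869  0.166  1.177 -0.605] [ 1.   0.  -0.1] 1.0010360915839769
[[ 1.     0.003  0.002]
 [ 0.003 -1.     0.002]
 [ 0.002 -0.002 -1.   ]]
```

View pics/w18.png

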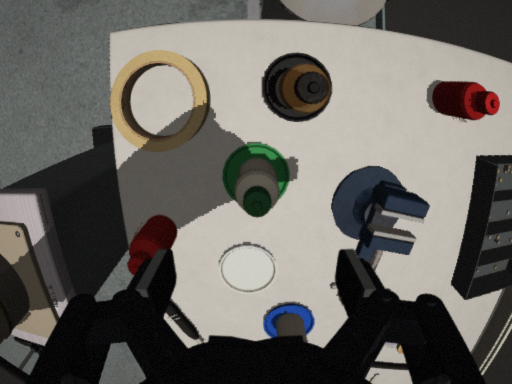

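Run:
```python
from h import *
c=cams.camera('wrist')
im=np.ascontiguousarray(c['color'][:,:,::-1]); cv2.imwrite('pics/w18z.png',cv2.resize(im[235:305,205:295],None,fx=8,fy=8,interpolation=cv2.INTER_CUBIC))
mcirc(c,(0,0,150),(180,22,255),(248,268),21,.006,'whiteS(interior)')
```

```text
whiteS(interior) enc [439.2  66.4] r 30.6 mom [439.1  66.5] mm, eqr 27.4 px [248. 268.]
```

View pics/w18z.png

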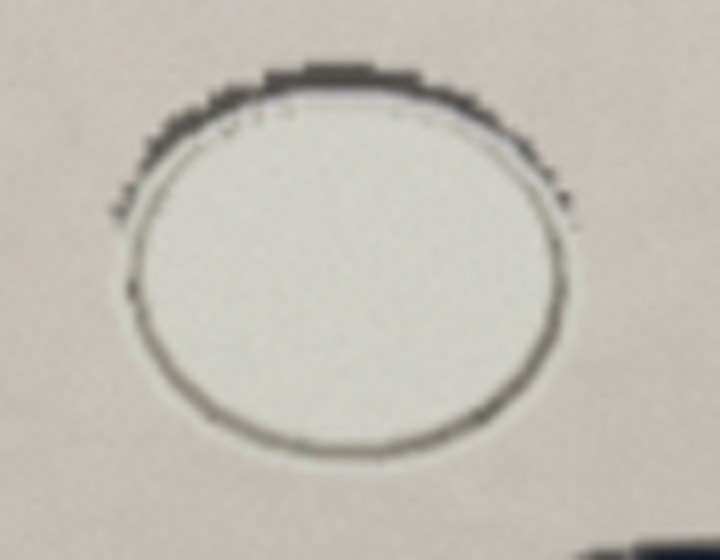

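Emit:
servo_tool(
  motion=[
    [[0,0.4,0,0,0,0],[0.1,0.7,0,0,0,0],[0.1,0.9,0,0,0,0],[0.1,1,0,0,0,0],[0.1,1,0,0,0,0],[0.1,0.9,0,0,0,0],[0,0.7,0,0,0,0],[0,0.4,0,0,0,0],[0,0.2,0,0,0,0],[0,0.1,0,0,0,0],[0,0,0,0,0,0],[0,0,0,0,0,0]],
  ],
)

```text
clock: 39.05
position: [0.4696, -0.1397, 0.3237]
ee_rot: [1.0, 0.006, -0.01, -0.004]
ft_force: [0.3, 1.0, -0.0]
grip_width: 0.995
```

```bash
python3 chk.py
python3 - <<'E'
from h import *
c=snap('wrist','w19.png')
a=cv2.imread('pics/w19.png')[120:240,200:320]; cv2.imwrite('pics/w19z.png',cv2.resize(a,None,fx=5,fy=5,interpolation=cv2.INTER_CUBIC))
E
```

```text
39.05 [ 0.4696 -0.1397  0.3237] [ 0.9999  0.0058 -0.0099 -0.0043] [ 0.896  0.179 -0.754  1.872  0.127  1.163  0.109] [ 0.3  1.  -0. ] 0.9953966251128276
[[ 1.     0.011 -0.02 ]
 [ 0.012 -1.     0.009]
 [-0.02  -0.009 -1.   ]]
```

View pics/w19z.png

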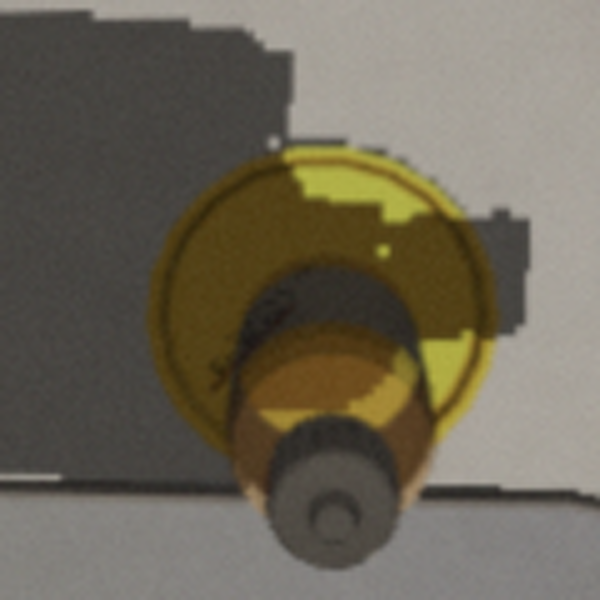

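Run:
```python
from h import *
c=cams.camera('wrist')
print(np.round(wonz(c,266.3,221.3,.096)*1000,1))
```

```text
[ 472.7 -144.3   96. ]
```

Emit:
servo_tool(
  motion=[
    [[0.05,0.06,0,-0.1,0.22,0.13],[0,0,0.4,0,0,0],[0,0,0.7,0,0,0],[0,0,0.5,0,0,0],[0,0,0.1,0,0,0],[0,0,0,0,0,0],[0,0,0,0,0,0]],
  ],
)

```text
clock: 39.85
position: [0.4753, -0.1401, 0.2396]
ee_rot: [1.0, 0.002, 0.006, 0.002]
ft_force: [0.1, 0.0, -0.1]
grip_width: 1.0
```

```bash
python3 chk.py
```

```text
39.85 [ 0.4753 -0.1401  0.2396] [1.     0.0015 0.0057 0.0024] [ 0.847  0.295 -0.727  1.952  0.241  0.967  0.009] [ 0.1  0.  -0.1] 0.9995563533903694
[[ 1.     0.003  0.011]
 [ 0.003 -1.    -0.005]
 [ 0.011  0.005 -1.   ]]
```

Emit:
servo_tool(
  motion=[
    [[-0.06,0.07,0.2,0.05,-0.12,0.03],[0,0,0.3,0,0,0],[0,0,0.12,0,0,0],[0,0,0,0,0,0],[0,0,0,0,0,0]],
  ],
)

```text
clock: 40.35
position: [0.4732, -0.1445, 0.2084]
ee_rot: [1.0, -0.0, 0.002, 0.001]
ft_force: [-0.2, 0.6, 0.0]
grip_width: 0.999
```

```bash
python3 chk.py
```

```text
40.35 [ 0.4732 -0.1445  0.2084] [ 1.0e+00 -3.0e-04  1.8e-03  1.1e-03] [ 0.832  0.346 -0.705  1.973  0.283  0.916 -0.018] [-0.2  0.6  0. ] 0.9990553584200482
[[ 1.    -0.001  0.004]
 [-0.001 -1.    -0.002]
 [ 0.004  0.002 -1.   ]]
```

Emit:
servo_tool(
  motion=[
    [[0,0,0,0,0,0],[0,0,0,0,0,0],[0,0,0,0,0,0],[0,0,0,0,0,0],[0,0,0,0,0,0],[0,0,0,0,0,0],[0,0,0,0,0,0]],
  ],
  jaw=255,
  force=40,
)

```text
clock: 41.05
position: [0.4734, -0.1444, 0.2092]
ee_rot: [1.0, -0.0, 0.002, 0.001]
ft_force: [-0.0, -0.6, -0.0]
grip_width: 0.414
```

Emit:
servo_tool(
  motion=[
    [[0,0,-0.3,0,0,0],[0,0,-0.7,0,0,0],[0,0,-0.8,0,0,0],[0,0,-0.5,0,0,0],[0,0,0,0,0,0],[0,0,0,0,0,0]],
  ],
)

```text
clock: 41.65
position: [0.4723, -0.143, 0.3319]
ee_rot: [1.0, 0.001, 0.002, 0.001]
ft_force: [0.5, 0.0, -1.5]
grip_width: 0.412
```

```bash
python3 chk.py
```

```text
41.65 [ 0.4723 -0.143   0.3319] [1.0e+00 8.0e-04 2.1e-03 8.0e-04] [ 0.908  0.167 -0.76   1.864  0.127  1.155  0.106] [ 0.5  0.  -1.5] 0.4119870813724076
[[ 1.     0.002  0.004]
 [ 0.002 -1.    -0.002]
 [ 0.004  0.002 -1.   ]]
```

Place height ≈0.2093. Move to (0.439, 0.065).

Emit:
servo_tool(
  motion=[
    [[0,-0.3,0,0,0,0],[-0.1,-0.6,-0.05,0,0,0],[-0.2,-0.8,-0.05,0,0,0],[-0.2,-0.9,0,0,0,0],[-0.1,-0.8,0,0,0,0],[0,-0.5,0,0,0,0],[0,-0.2,0,0,0,0],[0,0,0,0,0,0],[0,0,0,0,0,0]],
  ],
)

```text
clock: 42.55
position: [0.4351, 0.0761, 0.3292]
ee_rot: [1.0, 0.003, -0.005, -0.001]
ft_force: [-0.1, -0.5, -1.4]
grip_width: 0.411
```

```bash
python3 chk.py
python3 - <<'E'
from h import *
c=snap('wrist','w20.png')
E
```

```text
42.55 [0.4351 0.0761 0.3292] [ 1.      0.0032 -0.0046 -0.001 ] [ 0.686  0.055 -0.966  1.974  0.045  1.145 -0.291] [-0.1 -0.5 -1.4] 0.41097635386333253
[[ 1.     0.006 -0.009]
 [ 0.006 -1.     0.002]
 [-0.009 -0.002 -1.   ]]
```

View pics/w20.png

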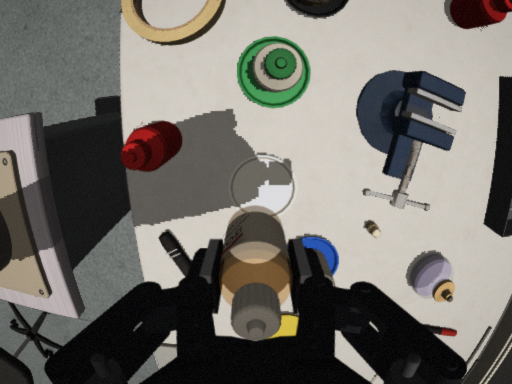

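Run:
```python
from h import *
c=cams.camera('wrist')
for p in [(262.5,186),(230,186),(295,186),(262.5,154),(262.5,218)]: print(np.round(wonz(c,*p,.008)*1000,1))
```

```text
[439.1  66.8   8. ]
[405.7  66.5   8. ]
[472.5  67.2   8. ]
[438.6 100.2   8. ]
[439.6  31.1   8. ]
```

Emit:
servo_tool(
  motion=[
    [[0.08,0.22,0,-0.02,0.1,0.07],[0,0,0.4,0,0,0],[0,0,0.7,0,0,0],[0,0,0.5,0,0,0],[0,0,0.1,0,0,0],[0,0,0,0,0,0],[0,0,0,0,0,0]],
  ],
)

```text
clock: 43.35
position: [0.4426, 0.0547, 0.2427]
ee_rot: [1.0, -0.007, 0.002, 0.001]
ft_force: [-0.1, 0.1, -1.9]
grip_width: 0.412
```

```bash
python3 chk.py
```

```text
43.35 [0.4426 0.0547 0.2427] [ 1.0e+00 -7.5e-03  2.2e-03  9.0e-04] [ 0.645  0.216 -0.925  2.058  0.214  0.959 -0.407] [-0.1  0.1 -1.9] 0.41164871863583047
[[ 1.    -0.015  0.004]
 [-0.015 -1.    -0.002]
 [ 0.004  0.002 -1.   ]]
```

Emit:
servo_tool(
  motion=[
    [[-0.06,-0.2,0,0.02,-0.05,-0.17],[0,0,0.2,0,0,0],[0,0,0.25,0,0,0],[0,0,0,0,0,0],[0,0,0,0,0,0]],
  ],
)

```text
clock: 43.85
position: [0.4408, 0.0656, 0.221]
ee_rot: [1.0, 0.0, 0.002, 0.001]
ft_force: [-0.1, -0.2, -1.6]
grip_width: 0.411
```

```bash
python3 chk.py
```

```text
43.85 [0.4408 0.0656 0.221 ] [1.0e+00 4.0e-04 2.3e-03 5.0e-04] [ 0.604  0.26  -0.916  2.076  0.262  0.918 -0.456] [-0.1 -0.2 -1.6] 0.4114504813596969
[[ 1.     0.001  0.005]
 [ 0.001 -1.    -0.001]
 [ 0.005  0.001 -1.   ]]
```

Emit:
servo_tool(
  motion=[
    [[-0.03,0,0.1,0.01,-0.05,0],[0,0,0.1,0,0,0],[0,0,0.03,0,0,0],[0,0,0,0,0,0],[0,0,0,0,0,0]],
  ],
)

```text
clock: 44.35
position: [0.4395, 0.0657, 0.2093]
ee_rot: [1.0, 0.0, -0.0, 0.0]
ft_force: [-0.1, 0.1, 0.6]
grip_width: 0.414
```

```bash
python3 chk.py
```

```text
44.35 [0.4395 0.0657 0.2093] [ 1.e+00  3.e-04 -2.e-04  4.e-04] [ 0.59   0.282 -0.906  2.085  0.285  0.9   -0.476] [-0.1  0.1  0.6] 0.4135607500542293
[[ 1.     0.001 -0.   ]
 [ 0.001 -1.    -0.001]
 [-0.     0.001 -1.   ]]
```

Emit:
servo_tool(
  motion=[
    [[0,0,0,0,0,0],[0,0,0,0,0,0],[0,0,0,0,0,0],[0,0,0,0,0,0],[0,0,0,0,0,0],[0,0,0,0,0,0]],
  ],
  jaw=0,
)

```text
clock: 44.95
position: [0.44, 0.0657, 0.2094]
ee_rot: [1.0, 0.0, 0.0, 0.0]
ft_force: [0.1, 0.4, 0.2]
grip_width: 0.998
```

Emit:
servo_tool(
  motion=[
    [[0,0,-0.3,0,0,0],[0,0,-0.7,0,0,0],[0,0,-1,0,0,0],[0,0,-0.5,0,0,0],[0,0,0,0,0,0]],
  ],
)

```text
clock: 45.45
position: [0.4393, 0.066, 0.3379]
ee_rot: [1.0, 0.001, -0.001, -0.0]
ft_force: [-0.8, -1.0, -0.4]
grip_width: 1.0
```

Emit:
servo_tool(
  motion=[
    [[0,0.4,-0.3,0,0,0],[0,0.7,-0.3,0,0,0],[0,0.9,0,0,0,0],[0.1,0.9,0,0,0,0],[0.1,0.9,0,0,0,0],[0,0.9,0,0,0,0],[0,0.7,0,0,0,0],[0,0.4,0,0,0,0],[0,0,0,0,0,0],[0,0,0,0,0,0]],
  ],
)

```text
clock: 46.45
position: [0.4495, -0.233, 0.3626]
ee_rot: [1.0, 0.003, -0.003, -0.001]
ft_force: [-0.6, 1.3, 0.2]
grip_width: 1.003
```

```bash
python3 chk.py
python3 - <<'E'
from h import *
c=snap('wrist','w21.png'); s=snap('scene','scene1.png'); t=snap('top','top1.png')
cv2.imwrite('pics/s1z.png',cv2.resize(cv2.imread('pics/scene1.png')[140:300,130:350],None,fx=3.5,fy=3.5,interpolation=cv2.INTER_CUBIC))
cv2.imwrite('pics/t1z2.png',cv2.resize(cv2.imread('pics/top1.png')[110:280,155:365],None,fx=3.5,fy=3.5,interpolation=cv2.INTER_CUBIC))
E
```

```text
46.45 [ 0.4495 -0.233   0.3626] [ 1.0e+00  3.1e-03 -3.3e-03 -6.0e-04] [ 1.02   0.16  -0.685  1.795  0.108  1.231  0.311] [-0.6  1.3  0.2] 1.0031333222298826
[[ 1.     0.006 -0.007]
 [ 0.006 -1.     0.001]
 [-0.007 -0.001 -1.   ]]
```

View pics/s1z.png

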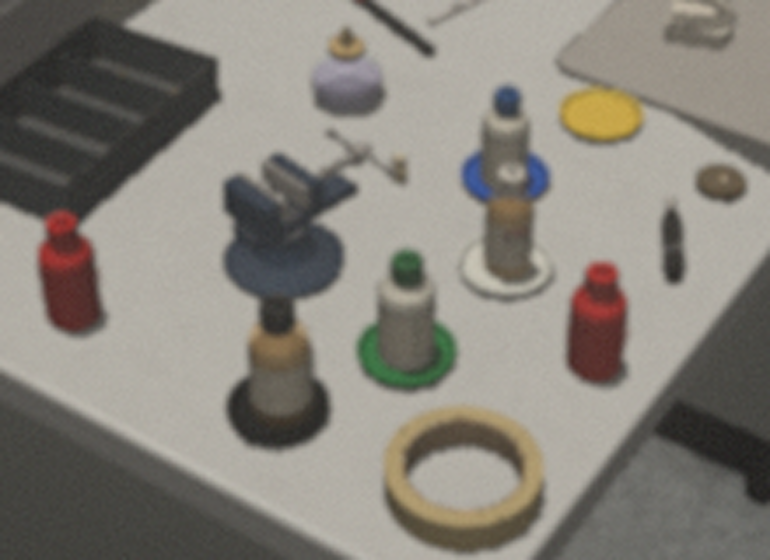

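View pics/t1z2.png

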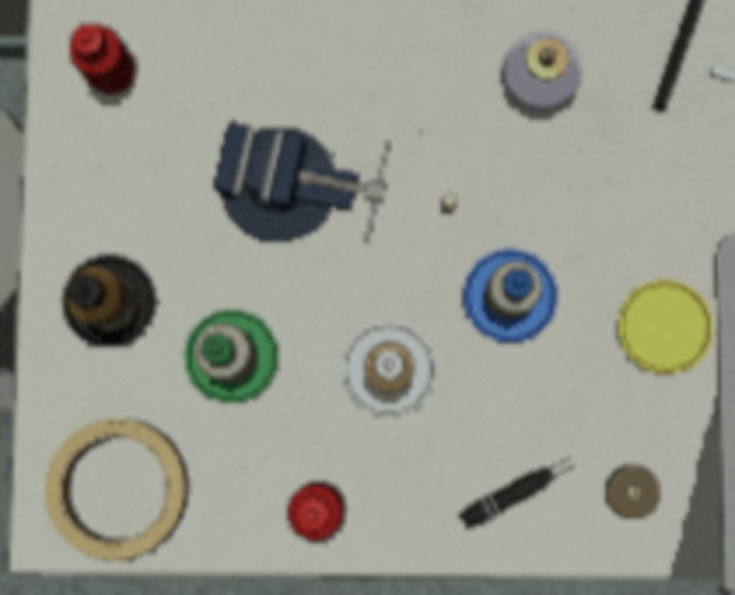

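View pics/w21.png

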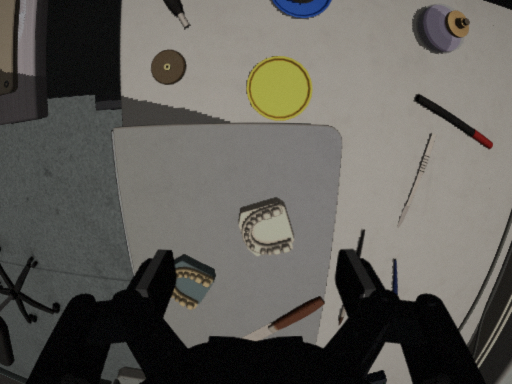

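All four stand upright in their own saucers, the die has not moved and the arm is clear. I'll check the offsets in the top view with numbers.

Run:
```python
from h import *
c=cams.camera('top'); k=lambda a,b:(155+(a+.5)/3.5-.5,110+(b+.5)/3.5-.5)
S=dict(blue=((510,295.5),(517,283),.090),green=((232,356),(216,350),.094),black=((109.5,300.5),(89,290),.102),white=((389.5,370),(389,365),.096))
for n,(s,p,z) in S.items():
    a=onz(c,*k(*s),.008)[:2]; b=onz(c,*k(*p),z)[:2]; print(n,np.round(a,3),np.round(b,3),'off mm',round(np.linalg.norm(a-b)*1000,1))
o=status.get_obs(); print(np.abs(o['joint_velocities']).max())
```

```text
blue [ 0.494 -0.026] [ 0.495 -0.024] off mm 2.2
green [0.448 0.182] [0.447 0.182] off mm 0.5
black [0.489 0.275] [0.487 0.269] off mm 6.9
white [0.438 0.064] [0.438 0.064] off mm 0.4
0.005438339091890703
```

Run:
```python
from h import *
c=cams.camera('scene'); k=lambda a,b:(130+(a+.5)/3.5-.5,140+(b+.5)/3.5-.5)
for n,s,p,z in [('black',(278,407),(277,302),.102),('green',(407,351),(406,258),.094)]:
    print(n,np.round(onz(c,*k(*s),.006)[:2],4),np.round(onz(c,*k(*p),z)[:2],4))
print('in:',order.hand_in())
```

```text
black [0.4898 0.279 ] [0.4863 0.2783]
green [0.448  0.1858] [0.4472 0.189 ]
the job is handed in; nothing more can be done
in: None
```

All four bottles now stand upright in the saucer of their cap colour, and the job is handed in at about 46.6 s of the 112 s allowed. It took six moves. I parked the black-capped bottle on the yellow saucer to swap it with the blue one, then the white-capped bottle to swap it with the green one.

**Final checks:**

| Bottle | Cap centre from saucer centre, top camera (limit 13.5 mm) |
|---|---|
| Blue | 2.2 mm |
| Green | 0.5 mm |
| White | 0.4 mm |
| Black | 6.9 mm |

- **Scene:** the top and scene pictures show every bottle upright, the yellow saucer empty and the crown die unmoved to the eye. The gripper was open and the arm clear of everything.
- **Disagreement on black:** the top camera gives 6.9 mm, but the wrist and scene cameras give about 3 to 4 mm. All three are within the limit.
- **Camera difference:** the scene camera read the saucers' y positions about 3 to 6 mm higher than the top camera, more at the white saucer. I worked from the top and wrist cameras, which mostly agreed within about 2 mm.

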